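# Pack the sample pots and pin the transport case shut

### The job

Pack the transport case: set every sample pot upright in a concave rest of the open case, one pot to a rest and any pot in any rest, then put the clear lid down fully home on the case with its hinge knuckles between the case's knuckles, and last slide the loose hinge pin through all the aligned knuckles, from either end, until its square grip block meets the end knuckle. Leave the other things on the bench where they are.

Things in the scene. Friction and masses are not known exactly. Their poses are not given: they have to be found in the camera images.
- case: white square transport case, open on top, fixed to the bench: 140 x 140 mm, walls 9.5 mm thick, rim 36 mm high; a thin grey lip (outer faces 126 mm apart) stands 8 mm above the rim inside, 100 mm long on each of the four sides. In it are four grey concave rests, 2 x 2; steel hinge knuckles stand along its +x side. Origin: centre of the underside, z up
- rest0 (a point): where the centre of a pot's foot lies when the pot sits in concave rest 0 of the case: 15.5 mm above the bench, at x, y = -32, 32 mm in the case's frame. The rest is a cup opening upwards, 56 mm across at its brim (31 mm above the bench); rests are 64 mm apart
- rest1 (a point): where the centre of a pot's foot lies when the pot sits in concave rest 1 of the case: 15.5 mm above the bench, at x, y = -32, -32 mm in the case's frame. The rest is a cup opening upwards, 56 mm across at its brim (31 mm above the bench); rests are 64 mm apart
- rest2 (a point): where the centre of a pot's foot lies when the pot sits in concave rest 2 of the case: 15.5 mm above the bench, at x, y = 32, 32 mm in the case's frame. The rest is a cup opening upwards, 56 mm across at its brim (31 mm above the bench); rests are 64 mm apart
- rest3 (a point): where the centre of a pot's foot lies when the pot sits in concave rest 3 of the case: 15.5 mm above the bench, at x, y = 32, -32 mm in the case's frame. The rest is a cup opening upwards, 56 mm across at its brim (31 mm above the bench); rests are 64 mm apart
- rim (a point): centre of the case at the height of its rim (36 mm above the bench), axes as the case: the lid's origin comes here when the lid is home, with the lid's axes along the case's
- hinge (a point): middle of the hinge axis, 81 mm to +x of the case's centre, 46 mm above the bench; axes as the case, the hinge axis runs along y. The case has three knuckles (tubes 18 mm outside, 12 mm bore, 18 mm long, centred at y = -51, 0, 51 mm) with two gaps of 33 mm between; the row reaches 60 mm to each side of this point
- lid: loose clear lid, a hood 140 x 140 mm, 50 mm high, open below (inside 132 x 132 mm, 46 mm deep), about 0.35 kg; it lies on the bench the right way up. Home, its walls rest on the case's rim, outside the lip with 3 mm to spare each side, knuckles to the case's +x. Origin: centre of its lower edge, z up, x towards its knuckles
- lid_knuckles (a point): middle of the lid's hinge axis, 81 mm to +x of the lid's origin, 10 mm above its lower edge, axis along the lid's y: two steel knuckles (18 mm outside, 12 mm bore, 27 mm long, centred at y = -25.5 and 25.5 mm) that go into the gaps of the case's knuckles with 3 mm to spare each side
- lid_bar (a point): centre of the black bar on the lid, 73 mm above the lid's lower edge: 14 mm wide (lid's x), 80 mm long (lid's y), 14 mm high, with 16 mm free below it in the middle between two posts at its ends (the posts, 14 mm wide like the bar, stand 34 mm from the middle)
- pin: loose steel hinge pin, about 0.14 kg, lying on the bench: square grip block 16 x 16 mm and 60 mm long, from which a round shank 7 mm across and 132 mm long sticks out, its last 16 mm tapered to 2.4 mm. Origin: on the axis where shank and block meet; x along the shank towards the tip (the block reaches to x = -60 mm); 8 mm above the bench as it lies
- pin_mid (a point): point on the pin's axis 60 mm ahead of the grip block: it lies at the middle of the hinge when the pin is fully in, from either end
- pin_tip (a point): tip of the pin, 132 mm ahead of the grip block
- pot0: round-based sample pot, may be absent: white body 48 mm across with a spherical underside (radius 24) cut to a small flat foot (19 mm across, it stands upright on it), bare-metal cap 30 mm across and 17 mm high (41 to 58 mm above the foot); 58 mm high in all, about 0.12 kg, weighted low. Origin: centre of the foot, z up to the cap
- pot1: round-based sample pot, may be absent: white body 48 mm across with a spherical underside (radius 24) cut to a small flat foot (19 mm across, it stands upright on it), bare-metal cap 30 mm across and 17 mm high (41 to 58 mm above the foot); 58 mm high in all, about 0.12 kg, weighted low. Origin: centre of the foot, z up to the cap
- pot2: round-based sample pot, may be absent: white body 48 mm across with a spherical underside (radius 24) cut to a small flat foot (19 mm across, it stands upright on it), bare-metal cap 30 mm across and 17 mm high (41 to 58 mm above the foot); 58 mm high in all, about 0.12 kg, weighted low. Origin: centre of the foot, z up to the cap
- pot3: round-based sample pot, may be absent: white body 48 mm across with a spherical underside (radius 24) cut to a small flat foot (19 mm across, it stands upright on it), bare-metal cap 30 mm across and 17 mm high (41 to 58 mm above the foot); 58 mm high in all, about 0.12 kg, weighted low. Origin: centre of the foot, z up to the cap
- beaker: bystander: small glass beaker, 64 mm across, 75 mm high; origin at its underside
- dish: bystander: glass culture dish, 90 mm across, 16 mm high; origin at its underside
- dropper: bystander: brown dropper bottle, 36 mm across, 85 mm high; origin at its underside
- slidebox: bystander: grey slide box, 37 x 92 x 32 mm; origin at its underside
- marker: bystander: white marker with a black cap, 130 mm long, lying; origin at its underside
- tiprack: bystander: grey pipette-tip rack, 80 x 120 x 56 mm; origin at its underside
- jar: bystander: small glass jar with a white lid, 48 mm across, 50 mm high; origin at its underside
Not all that is in view belongs to the job. Leave any yellow look-alike of the pot0 alone.

How it is judged (in metres and radians):
On the way, in this order (a step that is already met when the one before it is completed fails the run):
1. every pot present sits upright in a rest of the case (((horizontal distance between pot0 and rest0 below 0.006 m and z of pot0 in the frame of rest0 between -0.005 and 0.005 m) or (horizontal distance between pot0 and rest1 below 0.006 m and z of pot0 in the frame of rest1 between -0.005 and 0.005 m) or (horizontal distance between pot0 and rest2 below 0.006 m and z of pot0 in the frame of rest2 between -0.005 and 0.005 m) or (horizontal distance between pot0 and rest3 below 0.006 m and z of pot0 in the frame of rest3 between -0.005 and 0.005 m)) and angle between each of pot0, pot1, pot2, pot3's own z axis and vertical below 0.2 rad and ((horizontal distance between pot1 and rest0 below 0.006 m and z of pot1 in the frame of rest0 between -0.005 and 0.005 m) or (horizontal distance between pot1 and rest1 below 0.006 m and z of pot1 in the frame of rest1 between -0.005 and 0.005 m) or (horizontal distance between pot1 and rest2 below 0.006 m and z of pot1 in the frame of rest2 between -0.005 and 0.005 m) or (horizontal distance between pot1 and rest3 below 0.006 m and z of pot1 in the frame of rest3 between -0.005 and 0.005 m)) and ((horizontal distance between pot2 and rest0 below 0.006 m and z of pot2 in the frame of rest0 between -0.005 and 0.005 m) or (horizontal distance between pot2 and rest1 below 0.006 m and z of pot2 in the frame of rest1 between -0.005 and 0.005 m) or (horizontal distance between pot2 and rest2 below 0.006 m and z of pot2 in the frame of rest2 between -0.005 and 0.005 m) or (horizontal distance between pot2 and rest3 below 0.006 m and z of pot2 in the frame of rest3 between -0.005 and 0.005 m)) and ((horizontal distance between pot3 and rest0 below 0.006 m and z of pot3 in the frame of rest0 between -0.005 and 0.005 m) or (horizontal distance between pot3 and rest1 below 0.006 m and z of pot3 in the frame of rest1 between -0.005 and 0.005 m) or (horizontal distance between pot3 and rest2 below 0.006 m and z of pot3 in the frame of rest2 between -0.005 and 0.005 m) or (horizontal distance between pot3 and rest3 below 0.006 m and z of pot3 in the frame of rest3 between -0.005 and 0.005 m))), for 0.3 s.
2. the lid is home on the case, its knuckles between the case's (horizontal distance between lid and rim below 0.007 m and z of lid in the frame of rim between -0.0035 and 0.0035 m and angle between lid's own z axis and vertical below 0.05 rad and angle between the x axis of lid and the x axis of case, either way round below 0.1 rad and distance between lid_knuckles and hinge below 0.01 m), for 0.3 s.
3. the pin is through all the knuckles, its block at the end knuckle (y of pin_mid in the frame of hinge between -0.007 and 0.007 m and x of pin_mid in the frame of hinge between -0.005 and 0.005 m and z of pin_mid in the frame of hinge between -0.005 and 0.005 m and angle between the x axis of pin and the y axis of case, either way round below 0.1 rad), for 0.3 s.
At the end, for the whole second after the job is handed in: every pot present upright in a rest (foot within 6 mm sideways, 5 mm in height), lid home (within 7 mm sideways, 3.5 mm in height, 0.1 rad) and pin through all knuckles (block within 7 mm of the end knuckle, shank within 5 mm and 0.1 rad of the hinge axis); lid and pin at rest (all of step 1 and all of step 2 and all of step 3 and linear speed of each of lid, pin below 0.02 m/s); the robot touches nothing.
It fails at once if a bystander is pushed more than 40 mm or tipped (distance of any of beaker, dish, dropper, slidebox, marker, tiprack, jar from where it was at the start of the episode above 0.04 m or angle between any of beaker, dish, dropper, slidebox, tiprack, jar's own z axis and vertical above 0.6 rad).
Of pot0, pot1, pot2, pot3 only 3 to 4 are there at a start; the rules pass over those that are not, and their reading is None.
At some moment in a run one of pin, lid may be knocked a few centimetres aside while the robot is not near it.
It also fails if it takes over 208 s, if anything falls off the work surface, if the arm or the gripper's body presses on something with over 40 N, if the wrist force passes 120 N, or if a joint passes its speed limit or range.

### The arm

A 6-joint arm with a two-finger parallel gripper is mounted at the origin on the work surface. World frame = base frame: x ahead of the robot, y to its left, z up, the work surface at z = 0. Lengths are in mm, angles in rad, forces in N, time in s.
With the tool pointing down it reaches from about 350 to 775 mm from the base axis. Payload 7.3 kg.
Tool frame: the origin (TCP) lies at the very end of the fingers, on their centre line; the grasp point (between the pads) lies 19 mm behind it (bot.grasp_offset is the distance from the TCP to the grasp point, in mm); z points along the fingers, y is the direction in which the jaws open and shut (so a half turn about z gives the same grasp; the last joint's range is limited). The gripper opens to 92 mm and grips with 3 to 60 N. Pads are 19 mm wide; open, the fingers measure 130 mm over their backs; the gripper's body (75 mm by 190 mm) begins 47 mm behind the grasp point.
Start: joints at [1.04, 0.342, 1.524, -0, 1.275, -0.146], TCP at [197.059, 486.634, 226.741] pointing down, gripper open.
Joint ranges: [-2.53, 2.53], [-0.77, 2.02], [0.04, 2.7], [-1, 4.14], [0.28, 2.66], [-3.11, 3.11]. Speed limits (rad/s): [2.57, 2.57, 3.14, 3.14, 3.14, 3.14].

### API

Orientations are given as [roll, pitch, yaw] about the fixed x, y, z axes, in that order (R = Rz(yaw) Ry(pitch) Rx(roll)).
In Python, from plant import bot gives the robot as it stands.
- The arm moves only by the tool servo_tool, never from a script. Its arguments are lists of equal length, an entry for each row: "angular": the turn, a rotation vector about the world's x, y, z in degrees, a list of three; "slide": the shift along the world's x, y, z in mm, a list of three; "grip": the opening, from -1 (shut) to 1 (fully open), so that 0 is half open. In form: {"angular": [[ax, ay, az], ...], "slide": [[dx, dy, dz], ...], "grip": [grip, ...]}. A call has 1 to 10 rows; each row is the pose to reach, as a shift and turn from the pose commanded when the call began; what a row does not reach only later rows make up. A row lasts 1/12 s, in which the tool goes at most 41.7 mm and 7.16 degrees, less where a joint would pass 70% of its speed; a pose out of reach is approached as far as the arm can. A call with a gripper value outside its range is refused whole. The fingers move at their own pace and stop on an object; the grip force is fixed at half the most. Time passes only in rows, so rows that repeat a pose let the fingers close. It gives the time, the measured TCP pose, the force and the opening at its end, in the units of the state.
- bot.get_obs(): the state, without advancing time (a new reading comes with each control period).
- bot.capture(name): name is "scene" or "top"; returns a dict with "img" (384x512x3 uint8, blue, green, red), "range_z" (384x512 float32, mm along the optical axis (not along the pixel's ray), 0 where there is no reading), "fov_y" (degrees; the focal length in pixels is half the picture's height over the tangent of half this angle, whatever the lens; pixels are square), "cx", "cy" (the principal point, pixels), "R" (3x3) and "t" (3): a world point X has camera coordinates R X + t. Camera axes: x right, y down, z forward; pixel columns grow to the right and rows downward; lengths in mm; the calibration is good to about 2 mm. A picture is of the moment at which its call begins.
- bot.close_job(): hands the job in, once; it reports no verdict.
The state is a dict: "time": time; "joint_positions": joint angles; "dq": joint speeds; "tau": joint torques, N m; "tool_pos": TCP position; "tcp_rot": TCP orientation; "contact_force": force on the tool from outside, world axes, zero at the start; "moment": the same for the moment, N m; "grip_width": finger opening in mm.
Only numpy, scipy, OpenCV 4.12 (cv2) and the standard library are available. Lean on these libraries where they do the work, as an engineer would, in place of code of your own. Each camera call takes 0.05 s, during which the arm holds its last target.

## Working session

There is one attempt and no reset: what is moved stays moved. The work goes in short steps, Python scripts to look and compute and a tool call to move; the robot and the scene stay as the last step left them, time stands still between calls to the robot, and variables do not carry over. Pictures are saved under pics/ and viewed, and the job is handed in when it is done.

Besides the shell and the picture viewer there is one more tool, called after "Request:" as name(argument=value, ...), one argument or row to a line, values as JSON. servo_tool: Moves the arm, as the interface text tells. Its arguments: {"type":"object","properties":{"angular":{"type":"array","items":{"type":"array","items":{"type":"number"}}},"slide":{"type":"array","items":{"type":"array","items":{"type":"number"}}},"grip":{"type":"array","items":{"type":"number"}}},"required":["angular","slide","grip"]}

```bash
ls; mkdir -p pics; cat > h.py <<'E'
import numpy as np, cv2
from plant import bot
def cap(n):
    c=bot.capture(n); c['f']=192/np.tan(np.radians(c['fov_y'])/2); c['R']=np.array(c['R']); c['t']=np.array(c['t']).ravel(); return c
def pts(c):
    z=c['range_z'].astype(float); v,u=np.mgrid[0:z.shape[0],0:z.shape[1]]
    P=np.stack([(u-c['cx'])*z/c['f'],(v-c['cy'])*z/c['f'],z],-1)
    W=(P-c['t'])@c['R']; W[z==0]=np.nan; return W
def proj(c,X):
    p=np.atleast_2d(X)@c['R'].T+c['t']; return np.c_[p[:,0]/p[:,2]*c['f']+c['cx'],p[:,1]/p[:,2]*c['f']+c['cy']]
def unproj(c,uv,zw):
    uv=np.atleast_2d(uv).astype(float); d=np.c_[(uv[:,0]-c['cx'])/c['f'],(uv[:,1]-c['cy'])/c['f'],np.ones(len(uv))]@c['R']
    o=-c['R'].T@c['t']; return o+d*((zw-o[2])/d[:,2])[:,None]
E
python3 - <<'E'
from h import *
print(bot.get_obs())
for n in ("scene","top"):
    c=cap(n); cv2.imwrite(f"pics/{n}0.png",c['img']); print(n,c['fov_y'],-c['R'].T@c['t'],c['R'])
    np.savez(f"{n}0.npz",**c)
E
```

```text
pics
{'time': 0.0, 'joint_positions': array([ 1.03999021e+00,  3.42728586e-01,  1.52501823e+00, -1.78864530e-05,
        1.27541340e+00, -1.46003158e-01]), 'dq': array([ 5.70605421e-07, -1.08670034e-03, -7.85473327e-04,  1.36336873e-03,
       -2.70768001e-04, -7.88835557e-04]), 'tau': array([-2.85926275e-03, -4.31247926e+01, -2.44216686e+01,  7.15565588e-02,
        5.60635119e-02, -8.05977766e-05]), 'tool_pos': array([196.84707166, 486.25320248, 226.04150575]), 'tcp_rot': array([-3.14003928e+00, -2.11135822e-04,  2.75679475e+00]), 'contact_force': array([-0.13035463, -0.11971059,  0.43894092]), 'moment': array([ 0.03838091, -0.02513928,  0.0130341 ]), 'grip_width': 91.65766814444011}
scene 53.42615106447694 [1285.68607324  339.75850059  791.44136388] [[-0.40969529  0.91222131  0.00142922]
 [ 0.59159666  0.26688884 -0.76077837]
 [-0.69437969 -0.3108418  -0.64901019]]
top 49.38069465888333 [ 364.48731821    1.32886667 1103.59777512] [[-0.02284876 -0.99939821 -0.0260987 ]
 [-0.98466161  0.02701322 -0.17237114]
 [ 0.17297241  0.02175992 -0.98468627]]
```

View pics/scene0.png

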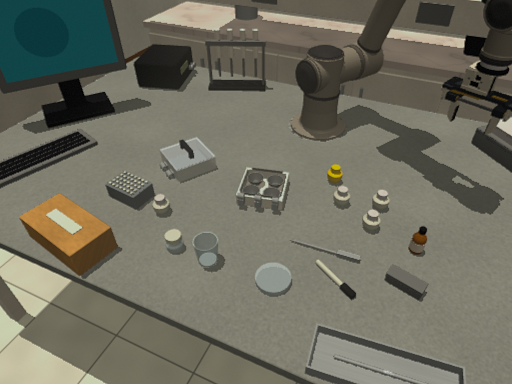

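View pics/top0.png

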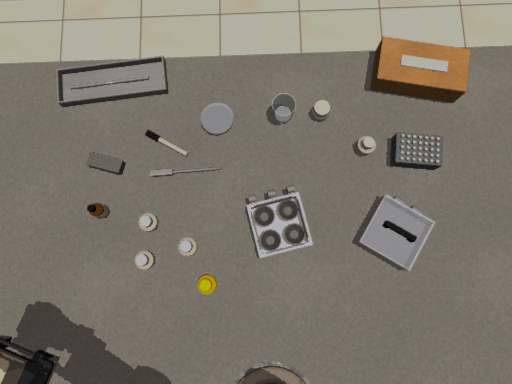

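Scene: 4 white pots (top px (148,222), (144,260), (187,247), (367,145)), yellow decoy (206,285), jar (321,110), case (280,224), lid (397,232), pin (185,171).

```bash
python3 - <<'E'
from h import *
c=dict(np.load('top0.npz')); W=pts(c)
def crop(n,x0,y0,x1,y1,s):
    cv2.imwrite(f'pics/{n}.png',cv2.resize(c['img'][y0:y1,x0:x1],None,fx=s,fy=s,interpolation=cv2.INTER_CUBIC))
crop('c_case',235,175,325,265,6);crop('c_lid',350,185,445,275,6);crop('c_pin',140,155,230,190,8)
# pots : cap pts z 50..62
for uv in [(148,222),(144,260),(187,247),(367,145),(206,285),(321,110)]:
    u,v=uv; w=W[v-14:v+14,u-14:u+14].reshape(-1,3); w=w[np.isfinite(w[:,2])]
    zt=np.percentile(w[:,2],98); m=w[w[:,2]>zt-5]; 
    (ux,uy),r=cv2.minEnclosingCircle(m[:,:2].astype(np.float32)); print(uv,zt,m.mean(0),len(m),(ux,uy),r)
E
```

```text
(148, 222) 59.928653015689285 [471.74949543 306.73093729  58.22561142] 105 (472.0242614746094, 306.6253967285156) 15.616851806640625
(144, 260) 59.57891204175547 [375.10910029 314.31055211  57.69531735] 106 (375.0185852050781, 314.34814453125) 14.710370063781738
(187, 247) 59.77183076026273 [406.45479635 203.71099332  57.93518837] 108 (406.463623046875, 203.8158721923828) 14.791184425354004
(367, 145) 59.416079138809884 [ 660.36172608 -266.94186127   57.93982946] 99 (660.3707275390625, -267.36370849609375) 15.32286548614502
(206, 285) 60.07476848943884 [310.79913827 155.11388841  58.12560765] 108 (310.8011474609375, 155.22003173828125) 14.585362434387207
(321, 110) 52.61433194229952 [ 760.991566   -154.30134178   50.43958938] 168 (761.0216064453125, -154.13291931152344) 21.664709091186523
```

```bash
python3 - <<'E'
from h import *
c=dict(np.load('top0.npz')); W=pts(c)
# table plane
g=W[::8,::8].reshape(-1,3); g=g[np.isfinite(g[:,2])&(abs(g[:,2])<15)]; print('table z',np.median(g[:,2]))
def blob(x0,y0,x1,y1,zl,zh):
    w=W[y0:y1,x0:x1].reshape(-1,3); w=w[(w[:,2]>zl)&(w[:,2]<zh)]; r=cv2.minAreaRect(w[:,:2].astype(np.float32)); return len(w),r,w[:,2].mean()
print('case lip',blob(235,180,325,265,30,60)); print('knk',blob(235,180,305,205,48,70))
print('lid top',blob(350,185,445,275,42,60));print('lid bar',blob(350,185,445,275,70,100));print('lid all',blob(350,185,445,275,10,100))
print('pin block',blob(140,155,230,190,9,25)); print('pin all',blob(140,155,230,190,5,25))
E
```

```text
table z 0.029061645909299817
case lip (1221, ((465.93505859375, -29.518173217773438), (159.711181640625, 139.8623809814453), 12.909444808959961), np.float64(38.20711336481665))
knk (136, ((534.9389038085938, -13.770820617675781), (17.43377685546875, 119.44725799560547), 13.118765830993652), np.float64(53.25399775151411))
lid top (2993, ((430.2523193359375, -324.9736022949219), (140.8651123046875, 141.0475616455078), 57.84476852416992), np.float64(49.95095102367324))
lid bar (218, ((430.14508056640625, -324.5975036621094), (79.5129623413086, 15.090374946594238), 57.68380355834961), np.float64(78.90616795049216))
lid all (3524, ((438.2615051269531, -329.82177734375), (141.15049743652344, 160.28834533691406), 57.86140060424805), np.float64(49.684377326067576))
pin block (230, ((627.22998046875, 215.71807861328125), (48.25310134887695, 187.54827880859375), 5.88504695892334), np.float64(14.096913138636326))
pin all (294, ((607.4483032226562, 217.9986572265625), (243.1769256591797, 91.0112533569336), 88.31593322753906), np.float64(12.496907059874843))
```

```bash
python3 - <<'E'
import cv2,numpy as np
a=cv2.imread('pics/c_case.png');b=cv2.imread('pics/c_lid.png');p=cv2.imread('pics/c_pin.png')
cv2.imwrite('pics/ab.png',cv2.resize(np.hstack([a[:540],b[:540]]),None,fx=.72,fy=.72))
from h import *
c=dict(np.load('top0.npz')); W=pts(c)
w=W[162:180,145:225]; m=(w[...,2]>3)&(w[...,2]<25)
P=w[m]; print(P.shape)
for q in P[np.argsort(-P[:,1])][::6]: print(q.round(1),end=' ')
E
```

```text
(362, 3)
[631.6 325.5   3.2] [636.2 311.3   5.6] [605.4 307.   18.9] [600.7 305.2  15.2] [600.8 302.8  14.1] [609.7 301.   11.2] [605.4 299.1  18.2] [597.3 296.5  17. ] [606.  294.6  14.6] [597.9 292.1  13.5] [603.6 289.8  12.3] [624.8 287.    3.7] [599.1 285.   20. ] [613.4 283.4  16.8] [613.5 280.8  16.4] [603.1 278.8  13.1] [599.5 277.7  17.2] [599.9 275.6  15. ] [627.1 273.3   3.9] [599.1 272.6   5.2] [607.6 269.9  16.8] [610.5 267.4  15.8] [600.1 265.4  12.6] [601.7 264.1  18.1] [604.2 261.3  18.8] [612.6 259.   17.4] [609.6 256.1  18.3] [602.6 254.7  12.3] [602.  251.5  14.6] [605.7 249.9   9.9] [608.2 247.   10.9] [620.8 243.4   3.2] [605.4 239.   10.2] [605.8 234.1   7.7] [623.  229.6   4.2] [609.2 224.4  15.7] [607.8 220.3   9. ] [608.1 215.3   7.1] [607.  209.1  11.2] [610.3 206.9   8.8] [612.7 201.3   9.5] [612.3 198.4  10.8] [597.3 194.3   3.1] [607.7 191.2   5.7] [586.1 186.1   3.2] [611.7 182.1  11.3] [609.  179.5  10.8] [614.6 174.2   9.8] [609.1 171.6   9.3] [632.3 166.9   4.4] [609.8 164.1   5.2] [624.  159.    3.1] [613.4 152.3  12.3] [613.2 146.9  12.8] [616.6 141.9   9.2] [613.1 138.9  12. ] [625.9 134.4   3.7] [623.1 131.7   3.7] [614.  128.7   6.7] [622.3 123.4   5.9] [584.1 115.9   3.3]
```

View pics/c_pin.png

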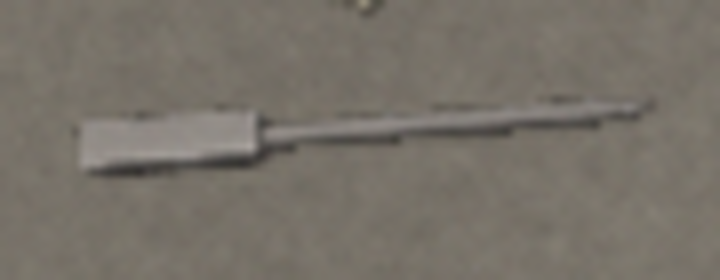

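View pics/ab.png

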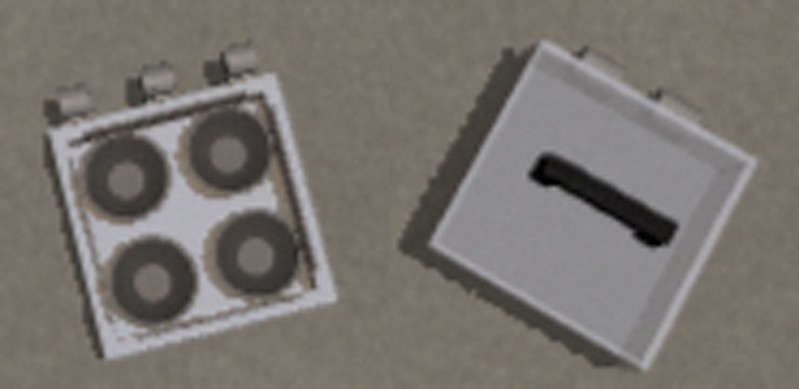

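Case centre ≈ (456,-32), yaw ≈ 13°, lid (430,-325), yaw ≈ -32°, pin block ≈ (604,278). All of these match the given sizes. Starting with the pots, gripped by the cap; jaws stay at 68°.

Request:
servo_tool(
  angular=[
    [0, 0, 0],
    [0, 0, 0],
    [0, 0, 0],
    [0, 0, 0],
    [0, 0, 0],
    [0, 0, 0],
    [0, 0, 0],
    [0, 0, 0],
    [0, 0, 0],
    [0, 0, 0],
  ],
  slide=[
    [275, -180, -100],
    [275, -180, -100],
    [275, -180, -100],
    [275, -180, -100],
    [275, -180, -100],
    [275, -180, -100],
    [275, -180, -100],
    [275, -180, -100],
    [275, -180, -120],
    [275, -180, -120],
  ],
  grip=[0, 0, 0, 0, 0, 0, 0, 0, 0, 0],
)

```text
time: 0.93
tool_pos: [472.4, 303.4, 102.5]
tcp_rot: [-3.137, -0.004, 2.752]
contact_force: [-1.6, -1.2, -0.4]
grip_width: 45.9
```

Request:
servo_tool(
  angular=[
    [0, 0, 0],
    [0, 0, 0],
    [0, 0, 0],
  ],
  slide=[
    [0, 0, 0],
    [0, 0, 0],
    [0, 0, 0],
  ],
  grip=[0, 0, 0],
)

```text
time: 1.18
tool_pos: [471.5, 307.8, 107.9]
tcp_rot: [3.14, 0.001, 2.758]
contact_force: [-0.4, -0.5, 0.4]
grip_width: 46.2
```

```bash
python3 - <<'E'
from h import *
print(bot.get_obs())
c=cap('top'); cv2.imwrite('pics/t1.png',cv2.resize(c['img'][190:280,90:230],None,fx=5,fy=5))
E
```

```text
{'time': 1.1833, 'joint_positions': array([ 4.42006808e-01,  5.28051788e-01,  1.57991505e+00,  2.90509205e-04,
        1.03215986e+00, -7.45781757e-01]), 'dq': array([ 0.00394973, -0.00770292, -0.00093316, -0.00185808, -0.00332549,
       -0.00154772]), 'tau': array([-5.58615010e-01, -4.83362353e+01, -2.08726734e+01,  7.72783183e-03,
        8.95268982e-02,  4.54149238e-03]), 'tool_pos': array([471.53132823, 307.75570294, 107.87507113]), 'tcp_rot': array([3.14034648e+00, 8.11363644e-04, 2.75843555e+00]), 'contact_force': array([-0.43540333, -0.4835673 ,  0.41714168]), 'moment': array([-0.02935054,  0.01248119, -0.02504067]), 'grip_width': 46.23574075980049}
```

View pics/t1.png

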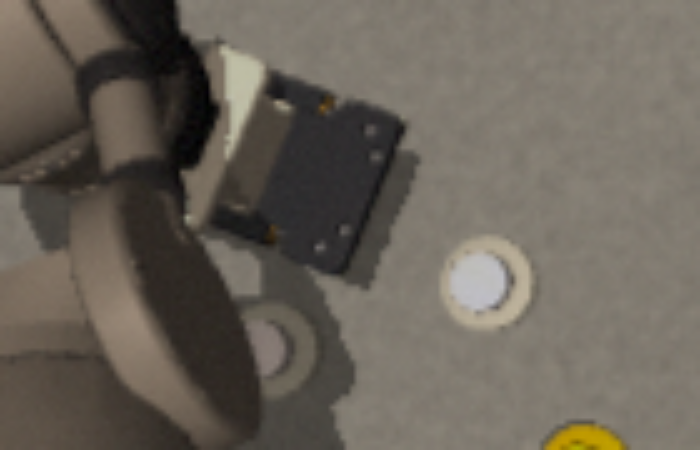

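Request:
servo_tool(
  angular=[
    [0, 0, 0],
    [0, 0, 0],
    [0, 0, 0],
    [0, 0, 0],
    [0, 0, 0],
    [0, 0, 0],
    [0, 0, 0],
    [0, 0, 0],
  ],
  slide=[
    [0, 0, -25],
    [0, 0, -45],
    [0, 0, -58],
    [0, 0, -62],
    [0, 0, -62],
    [0, 0, -62],
    [0, 0, -62],
    [0, 0, -62],
  ],
  grip=[0, 0, 0, 0, -1, -1, -1, -1],
)

```text
time: 1.9
tool_pos: [472.7, 307.2, 46.1]
tcp_rot: [3.14, 0.002, 2.757]
contact_force: [-0.7, -0.6, 2.8]
grip_width: 29.1
```

Request:
servo_tool(
  angular=[
    [0, 0, 0],
    [0, 0, 0],
    [0, 0, 0],
    [0, 0, 0],
    [0, 0, 0],
    [0, 0, 0],
    [0, 0, 0],
    [0, 0, 0],
    [0, 0, 0],
    [0, 0, 0],
  ],
  slide=[
    [0, 0, 20],
    [0, 0, 50],
    [0, 0, 85],
    [2, -20, 90],
    [5, -55, 90],
    [7, -95, 90],
    [10, -135, 90],
    [12, -175, 90],
    [15, -215, 90],
    [17, -255, 90],
  ],
  grip=[-1, -1, -1, -1, -1, -1, -1, -1, -1, -1],
)

```text
time: 2.73
tool_pos: [489.1, 49.8, 135.5]
tcp_rot: [3.141, 0.001, 2.757]
contact_force: [0.3, -0.2, -1.3]
grip_width: 29.0
```

Request:
servo_tool(
  angular=[
    [0, 0, 0],
    [0, 0, 0],
    [0, 0, 0],
    [0, 0, 0],
    [0, 0, 0],
    [0, 0, 0],
    [0, 0, 0],
    [0, 0, 0],
  ],
  slide=[
    [2, -40, 0],
    [4, -75, 0],
    [5, -98, 0],
    [5, -107, 0],
    [5, -107, 0],
    [5, -107, 0],
    [5, -107, 0],
    [5, -107, 0],
  ],
  grip=[-1, -1, -1, -1, -1, -1, -1, -1],
)

```text
time: 3.4
tool_pos: [493.9, -53.9, 134.8]
tcp_rot: [3.141, -0.0, 2.759]
contact_force: [0.8, 0.1, -1.5]
grip_width: 29.2
```

```bash
python3 - <<'E'
from h import *
print(bot.get_obs()['tool_pos'],bot.get_obs()['grip_width'])
c=cap('scene'); cv2.imwrite('pics/s2.png',cv2.resize(c['img'][70:250,180:400],None,fx=3.5,fy=3.3))
E
```

```text
[493.93727853 -53.86529215 134.78651039] 29.20678830914815
```

View pics/s2.png

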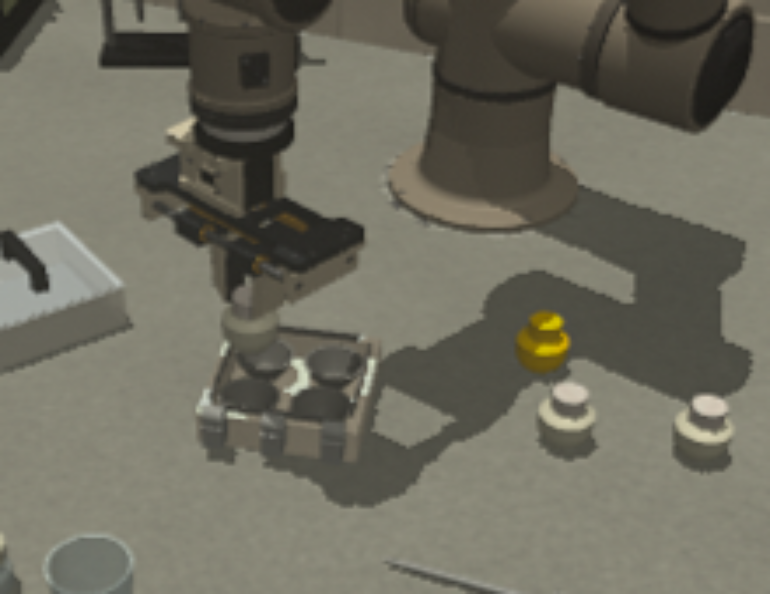

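Request:
servo_tool(
  angular=[
    [0, 0, 0],
    [0, 0, 0],
    [0, 0, 0],
    [0, 0, 0],
    [0, 0, 0],
    [0, 0, 0],
    [0, 0, 0],
  ],
  slide=[
    [0, -1, -25],
    [0, -1, -45],
    [0, -1, -60],
    [0, -1, -68],
    [0, -1, -71],
    [0, -1, -73],
    [0, -1, -73],
  ],
  grip=[-1, -1, -1, -1, -1, -1, -1],
)

```text
time: 4.03
tool_pos: [494.5, -56.2, 62.1]
tcp_rot: [3.141, 0.001, 2.757]
contact_force: [0.3, 0.0, -0.9]
grip_width: 28.8
```

Request:
servo_tool(
  angular=[
    [0, 0, 0],
    [0, 0, 0],
    [0, 0, 0],
  ],
  slide=[
    [0, 0, -1],
    [0, 0, -2],
    [0, 0, -2],
  ],
  grip=[-1, -1, -1],
)

```text
time: 4.28
tool_pos: [495.1, -56.4, 60.9]
tcp_rot: [3.141, 0.003, 2.757]
contact_force: [1.5, 1.4, 3.7]
grip_width: 29.0
```

Request:
servo_tool(
  angular=[
    [0, 0, 0],
    [0, 0, 0],
    [0, 0, 0],
    [0, 0, 0],
    [0, 0, 0],
    [0, 0, 0],
    [0, 0, 0],
    [0, 0, 0],
    [0, 0, 0],
    [0, 0, 0],
  ],
  slide=[
    [0, 0, 0],
    [0, 0, 0],
    [0, 0, 15],
    [0, 0, 40],
    [-10, 30, 60],
    [-23, 68, 60],
    [-36, 106, 60],
    [-48, 142, 60],
    [-61, 180, 60],
    [-73, 216, 55],
  ],
  grip=[-0.2, -0.05, 0, 0, 0, 0, 0, 0, 0, 0],
)

```text
time: 5.12
tool_pos: [420.3, 161.2, 115.4]
tcp_rot: [3.141, 0.001, 2.756]
contact_force: [1.0, 0.3, -0.5]
grip_width: 45.8
```

Request:
servo_tool(
  angular=[
    [0, 0, 0],
    [0, 0, 0],
    [0, 0, 0],
    [0, 0, 0],
    [0, 0, 0],
    [0, 0, 0],
    [0, 0, 0],
    [0, 0, 0],
    [0, 0, 0],
    [0, 0, 0],
  ],
  slide=[
    [-11, 32, 0],
    [-14, 44, -10],
    [-14, 44, -30],
    [-14, 44, -50],
    [-14, 44, -65],
    [-14, 44, -70],
    [-14, 44, -70],
    [-14, 44, -70],
    [-14, 44, -70],
    [-14, 44, -70],
  ],
  grip=[0, 0, 0, 0, 0, 0, 0, -1, -1, -1],
)

```text
time: 5.95
tool_pos: [407.7, 203.7, 45.7]
tcp_rot: [3.14, 0.001, 2.757]
contact_force: [-0.1, 0.1, 0.9]
grip_width: 30.8
```

```bash
python3 - <<'E'
from h import *
print(bot.get_obs()['tool_pos'],bot.get_obs()['grip_width'])
c=cap('top'); W=pts(c); cv2.imwrite('pics/t2.png',cv2.resize(c['img'][170:280,140:330],None,fx=4,fy=4))
w=W[180:265,235:325].reshape(-1,3); m=w[w[:,2]>66]; print(len(m)); 
if len(m): print(m[:,2].mean(), cv2.minEnclosingCircle(m[:,:2].astype(np.float32)))
E
```

```text
[407.72768567 203.72644214  45.65780073] 30.783103234356954
114
72.23508859595694 ((494.41534423828125, -55.39972686767578), 14.747791290283203)
```

View pics/t2.png

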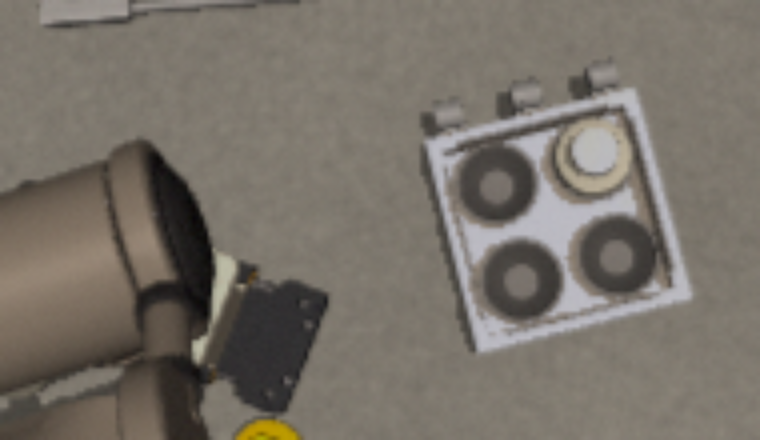

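Request:
servo_tool(
  angular=[
    [0, 0, 0],
    [0, 0, 0],
    [0, 0, 0],
    [0, 0, 0],
    [0, 0, 0],
    [0, 0, 0],
    [0, 0, 0],
    [0, 0, 0],
    [0, 0, 0],
    [0, 0, 0],
  ],
  slide=[
    [0, 0, 0],
    [0, 0, 20],
    [0, 0, 55],
    [0, 0, 85],
    [2, -25, 90],
    [5, -65, 90],
    [9, -105, 90],
    [13, -145, 90],
    [17, -185, 90],
    [21, -225, 90],
  ],
  grip=[-1, -1, -1, -1, -1, -1, -1, -1, -1, -1],
)

```text
time: 6.83
tool_pos: [427.8, -23.2, 135.1]
tcp_rot: [3.141, 0.001, 2.757]
contact_force: [1.0, -0.8, -1.3]
grip_width: 29.2
```

Request:
servo_tool(
  angular=[
    [0, 0, 0],
    [0, 0, 0],
    [0, 0, 0],
    [0, 0, 0],
    [0, 0, 0],
    [0, 0, 0],
    [0, 0, 0],
    [0, 0, 0],
    [0, 0, 0],
    [0, 0, 0],
  ],
  slide=[
    [2, -30, 0],
    [4, -46, 0],
    [4, -49, -10],
    [4, -49, -30],
    [4, -49, -50],
    [4, -49, -62],
    [4, -49, -70],
    [4, -49, -72],
    [4, -49, -74],
    [4, -49, -74],
  ],
  grip=[-1, -1, -1, -1, -1, -1, -1, -1, -1, -1],
)

```text
time: 7.67
tool_pos: [432.6, -70.6, 61.2]
tcp_rot: [3.142, 0.001, 2.757]
contact_force: [0.3, -1.3, -1.7]
grip_width: 29.0
```

Request:
servo_tool(
  angular=[
    [0, 0, 0],
    [0, 0, 0],
    [0, 0, 0],
    [0, 0, 0],
    [0, 0, 0],
    [0, 0, 0],
    [0, 0, 0],
    [0, 0, 0],
    [0, 0, 0],
    [0, 0, 0],
  ],
  slide=[
    [0, 0, -1],
    [0, 0, -1],
    [0, 0, -1],
    [0, 0, 0],
    [0, 0, 20],
    [0, 0, 45],
    [-4, 30, 60],
    [-10, 70, 60],
    [-16, 110, 60],
    [-22, 150, 60],
  ],
  grip=[-1, -0.3, 0, 0, 0, 0, 0, 0, 0, 0],
)

```text
time: 8.5
tool_pos: [409.4, 81.0, 121.2]
tcp_rot: [3.141, 0.001, 2.755]
contact_force: [0.8, 0.3, 0.1]
grip_width: 45.9
```

Request:
servo_tool(
  angular=[
    [0, 0, 0],
    [0, 0, 0],
    [0, 0, 0],
    [0, 0, 0],
    [0, 0, 0],
    [0, 0, 0],
    [0, 0, 0],
    [0, 0, 0],
    [0, 0, 0],
    [0, 0, 0],
  ],
  slide=[
    [-6, 40, 0],
    [-12, 80, 0],
    [-18, 120, 0],
    [-24, 160, 0],
    [-30, 200, 0],
    [-34, 225, 0],
    [-35, 234, -10],
    [-35, 234, -20],
    [-35, 234, -20],
    [-35, 234, -20],
  ],
  grip=[0, 0, 0, 0, 0, 0, 0, 0, 0, 0],
)

```text
time: 9.33
tool_pos: [374.4, 312.7, 100.0]
tcp_rot: [-3.139, -0.001, 2.757]
contact_force: [-0.7, 0.6, -0.2]
grip_width: 46.1
```

```bash
python3 - <<'E'
from h import *
o=bot.get_obs();print(o['tool_pos'],o['grip_width'],o['joint_positions'])
c=cap('top'); W=pts(c); 
w=W[180:265,235:325].reshape(-1,3); m=w[w[:,2]>66]; r1=m[m[:,0]<463]; r2=m[m[:,0]>463]
for q in (r1,r2): print(q[:,2].mean(), cv2.minEnclosingCircle(q[:,:2].astype(np.float32)))
E
```

```text
[374.44462372 312.65881672  99.96647648] 46.13452898071513 [ 5.38573518e-01  4.23704740e-01  1.79543143e+00 -2.27980086e-04
  9.24999349e-01 -6.47126447e-01]
72.99536642556234 ((432.584228515625, -69.9733657836914), 14.889512062072754)
72.67625282536541 ((494.4583435058594, -55.62308883666992), 14.95609188079834)
```

Request:
servo_tool(
  angular=[
    [0, 0, 0],
    [0, 0, 0],
    [0, 0, 0],
    [0, 0, 0],
    [0, 0, 0],
    [0, 0, 0],
    [0, 0, 0],
    [0, 0, 0],
    [0, 0, 0],
    [0, 0, 0],
  ],
  slide=[
    [0, 0, -20],
    [0, 0, -40],
    [0, 0, -52],
    [0, 0, -56],
    [0, 0, -56],
    [0, 0, -56],
    [0, 0, -56],
    [0, 0, -56],
    [0, 0, -56],
    [0, 0, -45],
  ],
  grip=[0, 0, 0, 0, 0, -1, -1, -1, -1, -1],
)

```text
time: 10.22
tool_pos: [374.3, 313.1, 55.0]
tcp_rot: [-3.14, -0.001, 2.757]
contact_force: [0.3, -0.3, 0.0]
grip_width: 28.9
```

Request:
servo_tool(
  angular=[
    [0, 0, 0],
    [0, 0, 0],
    [0, 0, 0],
    [0, 0, 0],
    [0, 0, 0],
    [0, 0, 0],
    [0, 0, 0],
    [0, 0, 0],
    [0, 0, 0],
    [0, 0, 0],
  ],
  slide=[
    [0, 0, 30],
    [0, 0, 65],
    [6, -20, 79],
    [18, -55, 79],
    [31, -92, 79],
    [43, -129, 79],
    [55, -166, 79],
    [67, -200, 79],
    [80, -237, 79],
    [92, -270, 79],
  ],
  grip=[-1, -1, -1, -1, -1, -1, -1, -1, -1, -1],
)

```text
time: 11.05
tool_pos: [467.3, 41.5, 135.1]
tcp_rot: [3.141, 0.001, 2.757]
contact_force: [0.5, -0.2, -1.8]
grip_width: 28.8
```

Request:
servo_tool(
  angular=[
    [0, 0, 0],
    [0, 0, 0],
    [0, 0, 0],
    [0, 0, 0],
    [0, 0, 0],
    [0, 0, 0],
    [0, 0, 0],
    [0, 0, 0],
    [0, 0, 0],
    [0, 0, 0],
  ],
  slide=[
    [10, -28, 0],
    [13, -37, 0],
    [13, -37, -10],
    [13, -37, -30],
    [13, -37, -50],
    [13, -37, -62],
    [13, -37, -70],
    [13, -37, -72],
    [13, -37, -74],
    [13, -37, -74],
  ],
  grip=[-1, -1, -1, -1, -1, -1, -1, -1, -1, -1],
)

```text
time: 11.88
tool_pos: [480.5, 6.4, 61.4]
tcp_rot: [-3.141, 0.001, 2.757]
contact_force: [-0.7, -3.5, 0.4]
grip_width: 28.8
```

Request:
servo_tool(
  angular=[
    [0, 0, 0],
    [0, 0, 0],
    [0, 0, 0],
    [0, 0, 0],
    [0, 0, 0],
    [0, 0, 0],
    [0, 0, 0],
    [0, 0, 0],
    [0, 0, 0],
    [0, 0, 0],
  ],
  slide=[
    [0, 0, -1],
    [0, 0, -1],
    [0, 0, -1],
    [0, 0, 0],
    [0, 0, 20],
    [0, 0, 45],
    [16, -25, 60],
    [36, -55, 60],
    [56, -85, 60],
    [76, -115, 60],
  ],
  grip=[-1, -0.3, 0, 0, 0, 0, 0, 0, 0, 0],
)

```text
time: 12.72
tool_pos: [556.9, -109.2, 121.5]
tcp_rot: [3.141, 0.001, 2.758]
contact_force: [0.7, -0.2, -0.9]
grip_width: 46.2
```

Request:
servo_tool(
  angular=[
    [0, 0, 0],
    [0, 0, 0],
    [0, 0, 0],
    [0, 0, 0],
    [0, 0, 0],
    [0, 0, 0],
    [0, 0, 0],
    [0, 0, 0],
    [0, 0, 0],
    [0, 0, 0],
  ],
  slide=[
    [20, -31, 0],
    [40, -62, 0],
    [60, -92, 0],
    [80, -122, 0],
    [95, -145, 0],
    [104, -159, 0],
    [104, -159, -10],
    [104, -159, -20],
    [104, -159, -20],
    [104, -159, -20],
  ],
  grip=[0, 0, 0, 0, 0, 0, 0, 0, 0, 0],
)

```text
time: 13.55
tool_pos: [658.9, -265.4, 99.3]
tcp_rot: [3.141, -0.004, 2.758]
contact_force: [-0.3, -0.5, 0.7]
grip_width: 45.8
```

```bash
python3 - <<'E'
from h import *
o=bot.get_obs();print(o['tool_pos'],o['grip_width'],o['joint_positions'])
c=cap('top'); W=pts(c); cv2.imwrite('pics/t3.png',cv2.resize(c['img'][90:280,140:450],None,fx=2.5,fy=2.5))
w=W[180:265,235:325].reshape(-1,3); m=w[w[:,2]>66]; r1=m[m[:,0]<463]; r2=m[(m[:,0]>463)&(m[:,1]<-25)];r3=m[(m[:,0]>450)&(m[:,1]>-25)]
for q in (r1,r2,r3): print(len(q),q[:,2].mean(), cv2.minEnclosingCircle(q[:,:2].astype(np.float32)))
E
```

```text
[ 658.90086851 -265.40657246   99.28478122] 45.7501981542815 [-4.90873823e-01  7.92539259e-01  1.09063391e+00  4.48753951e-04
  1.26223305e+00 -1.67814307e+00]
7062 627.2566126423155 ((408.8360595703125, -11.334189414978027), 70.69944763183594)
0 nan ((0.0, 0.0), 0.0)
348 617.7185142834675 ((458.1302795410156, 6.464155673980713), 31.36171531677246)<stdin>:5: RuntimeWarning: Mean of empty slice.
  ret = ret.dtype.type(ret / rcount)
```

View pics/t3.png

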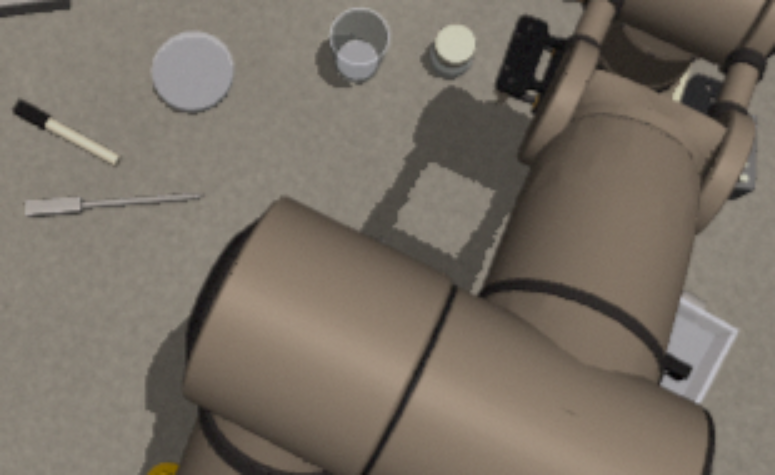

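Request:
servo_tool(
  angular=[
    [0, 0, 0],
    [0, 0, 0],
    [0, 0, 0],
    [0, 0, 0],
    [0, 0, 0],
    [0, 0, 0],
    [0, 0, 0],
    [0, 0, 0],
    [0, 0, 0],
    [0, 0, 0],
  ],
  slide=[
    [0, 0, -20],
    [0, 0, -40],
    [0, 0, -51],
    [0, 0, -55],
    [0, 0, -55],
    [0, 0, -55],
    [0, 0, -55],
    [0, 0, -55],
    [0, 0, -55],
    [0, 0, -44],
  ],
  grip=[0, 0, 0, 0, 0, -1, -1, -1, -1, -1],
)

```text
time: 14.43
tool_pos: [659.0, -266.8, 55.3]
tcp_rot: [3.141, -0.003, 2.757]
contact_force: [-0.8, -0.5, -2.4]
grip_width: 28.8
```

Request:
servo_tool(
  angular=[
    [0, 0, 0],
    [0, 0, 0],
    [0, 0, 0],
    [0, 0, 0],
    [0, 0, 0],
    [0, 0, 0],
    [0, 0, 0],
    [0, 0, 0],
    [0, 0, 0],
    [0, 0, 0],
  ],
  slide=[
    [0, 0, 30],
    [0, 0, 70],
    [-12, 13, 89],
    [-37, 40, 89],
    [-63, 67, 89],
    [-89, 95, 89],
    [-115, 123, 89],
    [-141, 151, 89],
    [-167, 179, 89],
    [-193, 207, 89],
  ],
  grip=[-1, -1, -1, -1, -1, -1, -1, -1, -1, -1],
)

```text
time: 15.27
tool_pos: [465.7, -59.2, 146.6]
tcp_rot: [3.141, 0.001, 2.756]
contact_force: [0.0, 0.2, -0.8]
grip_width: 28.7
```

Request:
servo_tool(
  angular=[
    [0, 0, 0],
    [0, 0, 0],
    [0, 0, 0],
    [0, 0, 0],
    [0, 0, 0],
    [0, 0, 0],
    [0, 0, 0],
    [0, 0, 0],
    [0, 0, 0],
    [0, 0, 0],
  ],
  slide=[
    [-24, 26, 0],
    [-42, 45, 0],
    [-49, 52, 0],
    [-49, 52, -10],
    [-49, 52, -30],
    [-49, 52, -55],
    [-49, 52, -70],
    [-49, 52, -79],
    [-49, 52, -83],
    [-49, 52, -84],
  ],
  grip=[-1, -1, -1, -1, -1, -1, -1, -1, -1, -1],
)

```text
time: 16.1
tool_pos: [418.3, -8.1, 61.9]
tcp_rot: [3.141, -0.001, 2.756]
contact_force: [-3.4, 4.1, 7.6]
grip_width: 29.1
```

Request:
servo_tool(
  angular=[
    [0, 0, 0],
    [0, 0, 0],
    [0, 0, 0],
    [0, 0, 0],
    [0, 0, 0],
    [0, 0, 0],
    [0, 0, 0],
    [0, 0, 0],
    [0, 0, 0],
    [0, 0, 0],
  ],
  slide=[
    [0, 0, 0],
    [0, 0, 0],
    [0, 0, 0],
    [0, 0, 20],
    [0, 0, 50],
    [0, 30, 75],
    [0, 70, 80],
    [0, 110, 80],
    [0, 150, 80],
    [0, 190, 80],
  ],
  grip=[-0.4, -0.1, 0, 0, 0, 0, 0, 0, 0, 0],
)

```text
time: 16.93
tool_pos: [418.6, 183.2, 142.8]
tcp_rot: [3.14, 0.003, 2.756]
contact_force: [1.5, 0.3, -0.7]
grip_width: 45.5
```

```bash
cat > m.py <<'E'
from h import *
import sys
n=sys.argv[1]
c=cap('top'); W=pts(c); cv2.imwrite(f'pics/{n}.png',cv2.resize(c['img'][100:280,140:450],None,fx=2.5,fy=2.5)); np.savez(n+'.npz',**c)
R=np.array([[.974,-.225],[.225,.974]]); C=np.array([456.1,-31.9])
wc=W[...,:2]-C; L=wc@R
for k,(x,y) in enumerate([(-32,32),(-32,-32),(32,32),(32,-32)]):
    q=W[(abs(L[...,0]-x)<25)&(abs(L[...,1]-y)<25)&(W[...,2]>66)&(W[...,2]<80)]
    if len(q)>5: print('rest',k,len(q),q[:,2].mean().round(1),np.array(cv2.minEnclosingCircle(q[:,:2].astype(np.float32))[0])-C-R@np.array([x,y]))
def rect(x0,y0,x1,y1,zl,zh):
    w=W[y0:y1,x0:x1].reshape(-1,3); w=w[(w[:,2]>zl)&(w[:,2]<zh)]; return len(w),cv2.minAreaRect(w[:,:2].astype(np.float32)),w[:,2].mean() if len(w) else 0
print('knk',rect(235,180,305,205,49,60))
print('lid top',rect(345,180,445,285,45,56)); print('bar',rect(345,180,445,285,72,85)); print('lid all',rect(345,180,445,285,15,85))
E
python3 m.py t4; python3 -c "
from h import *;print(bot.get_obs()['tool_pos'])"
```

```text
rest 0 113 73.1 [1.05108105 0.62866052]
rest 1 113 72.8 [0.34328076 0.46071088]
rest 2 114 73.3 [0.13527759 0.31055253]
rest 3 111 72.8 [0.11543506 0.46487424]
knk (166, ((523.6815795898438, -14.948982238769531), (49.866607666015625, 118.97135925292969), 5.528719425201416), np.float64(53.130173410855136))
lid top (2947, ((430.0519104003906, -325.20379638671875), (141.2215118408203, 141.32730102539062), 57.69587326049805), np.float64(49.91723029306056))
bar (215, ((429.6883544921875, -324.3914794921875), (79.89479064941406, 14.899346351623535), 58.338932037353516), np.float64(79.25247799088132))
lid all (3471, ((437.6850280761719, -329.62884521484375), (141.4599151611328, 159.26544189453125), 57.89425277709961), np.float64(50.124034961738246))
[418.39373027 189.45033773 142.89274581]
```

View pics/t4.png

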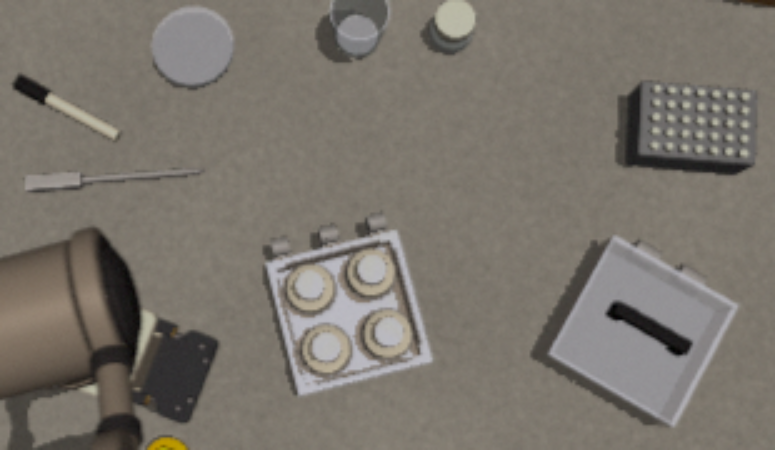

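Request:
servo_tool(
  angular=[
    [0, 0, -5],
    [0, 0, -10],
    [0, 0, -15],
    [0, 0, -20],
    [0, 0, -25],
    [0, 0, -30],
    [0, 0, -35],
    [0, 0, -40],
    [0, 0, -45],
    [0, 0, -50],
  ],
  slide=[
    [1, -25, 0],
    [2, -50, 0],
    [3, -75, 0],
    [4, -100, 0],
    [5, -125, 0],
    [6, -150, 0],
    [7, -175, 0],
    [8, -200, 0],
    [9, -225, 0],
    [10, -250, 0],
  ],
  grip=[0, 0, 0, 0, 0, 0, 0, 0, 0, 0],
)

```text
time: 17.82
tool_pos: [428.4, -70.2, 142.3]
tcp_rot: [3.14, 0.001, 1.88]
contact_force: [-0.1, 0.2, -0.2]
grip_width: 46.0
```

Request:
servo_tool(
  angular=[
    [0, 0, -6],
    [0, 0, -12],
    [0, 0, -18],
    [0, 0, -24],
    [0, 0, -30],
    [0, 0, -36],
    [0, 0, -42],
    [0, 0, -48],
    [0, 0, -50],
    [0, 0, -50],
  ],
  slide=[
    [0, -30, 0],
    [0, -60, 0],
    [0, -90, 0],
    [1, -120, 0],
    [1, -150, 0],
    [1, -180, 0],
    [2, -210, 0],
    [2, -240, 0],
    [2, -256, -10],
    [2, -256, -20],
  ],
  grip=[0, 0, 0, 0, 0, 0, 0, 0, 0, 0],
)

```text
time: 18.65
tool_pos: [430.3, -328.8, 122.3]
tcp_rot: [3.137, 0.002, 1.007]
contact_force: [-0.9, -0.2, -0.4]
grip_width: 46.1
```

Request:
servo_tool(
  angular=[
    [0, 0, 0],
    [0, 0, 0],
    [0, 0, 0],
  ],
  slide=[
    [0, 0, -10],
    [0, 0, -15],
    [0, 0, -15],
  ],
  grip=[0, 0, 0],
)

```text
time: 18.9
tool_pos: [429.4, -322.6, 105.3]
tcp_rot: [-3.138, -0.001, 1.013]
contact_force: [0.1, 0.2, 1.2]
grip_width: 46.1
```

```bash
python3 - <<'E'
from h import *
o=bot.get_obs();print(o['tool_pos'],o['tcp_rot'],o['grip_width'],o['joint_positions'])
c=cap('scene'); cv2.imwrite('pics/s5.png',cv2.resize(c['img'][70:250,120:340],None,fx=3.5,fy=3.3))
E
```

```text
[ 429.37917316 -322.62277747  105.30052749] [-3.13838857e+00 -8.42736029e-04  1.01317834e+00] 46.12630822651469 [-7.87167948e-01  4.92702592e-01  1.65326257e+00  1.08899264e-04
  9.98939279e-01 -2.29610403e-01]
```

View pics/s5.png

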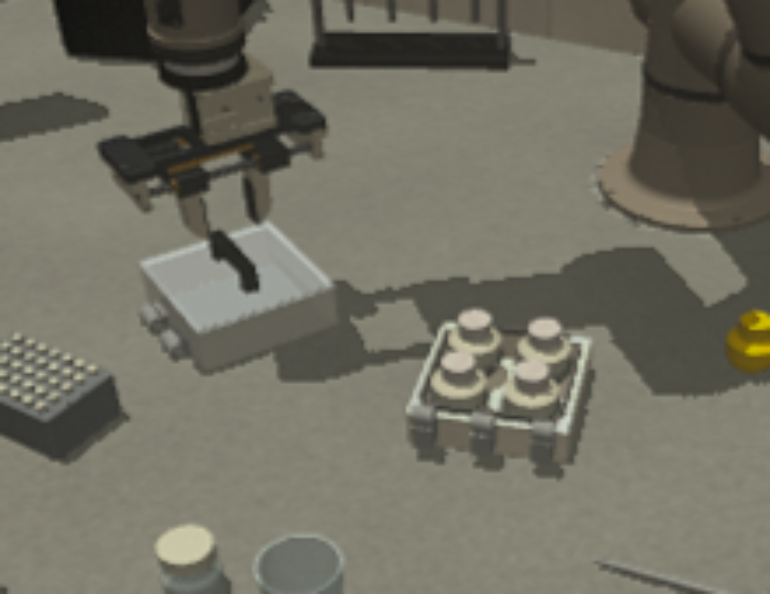

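Request:
servo_tool(
  angular=[
    [0, 0, 0],
    [0, 0, 0],
    [0, 0, 0],
    [0, 0, 0],
    [0, 0, 0],
    [0, 0, 0],
    [0, 0, 0],
    [0, 0, 0],
    [0, 0, 0],
    [0, 0, 0],
  ],
  slide=[
    [0, 0, -15],
    [0, -0.3, -32],
    [0, -0.3, -44],
    [0, -0.3, -48],
    [0, -0.3, -48],
    [0, -0.3, -48],
    [0, -0.3, -48],
    [0, -0.3, -48],
    [0, -0.3, -48],
    [0, -0.3, -48],
  ],
  grip=[0, 0, 0, 0, 0, 0, -1, -1, -1, -1],
)

```text
time: 19.78
tool_pos: [430.2, -324.9, 59.3]
tcp_rot: [3.141, 0.0, 1.011]
contact_force: [-0.3, -0.3, -0.2]
grip_width: 23.7
```

Request:
servo_tool(
  angular=[
    [0, 0, 0],
    [0, 0, 0],
    [0, 0, 0],
    [0, 0, 0],
  ],
  slide=[
    [0, 0, 0],
    [0, 0, 0],
    [0, 0, 10],
    [0, 0, 15],
  ],
  grip=[-1, -1, -1, -1],
)

```text
time: 20.12
tool_pos: [430.0, -324.6, 74.4]
tcp_rot: [-3.141, -0.0, 1.011]
contact_force: [0.6, -0.2, -2.2]
grip_width: 13.5
```

Request:
servo_tool(
  angular=[
    [0, 0, 0],
    [0, 0, 0],
    [0, 0, 0],
    [0, 0, 0],
    [0, 0, 3],
    [0, 0, 7],
    [0, 0, 11],
    [0, 0, 15],
    [0, 0, 19],
    [0, 0, 23],
  ],
  slide=[
    [0, 0, 15],
    [0, 0, 35],
    [0, 0, 60],
    [0, 0, 80],
    [1, 10, 85],
    [3, 30, 88],
    [5, 55, 88],
    [7, 80, 88],
    [9, 105, 88],
    [12, 130, 88],
  ],
  grip=[-1, -1, -1, -1, -1, -1, -1, -1, -1, -1],
)

```text
time: 20.95
tool_pos: [441.8, -193.5, 162.2]
tcp_rot: [3.141, 0.0, 1.416]
contact_force: [-0.1, -0.3, -2.5]
grip_width: 13.4
```

Request:
servo_tool(
  angular=[
    [0, 0, 4],
    [0, 0, 8],
    [0, 0, 12],
    [0, 0, 16],
    [0, 0, 20],
    [0, 0, 22.1],
    [0, 0, 22.1],
    [0, 0, 22.1],
    [0, 0, 22.1],
    [0, 0, 22.1],
  ],
  slide=[
    [2, 25, 0],
    [4, 50, 0],
    [7, 80, 0],
    [10, 110, 0],
    [12, 135, 0],
    [14, 153, 0],
    [14.3, 162, 0],
    [14.3, 163.3, 0],
    [14.3, 163.3, 0],
    [14.3, 163.3, 0],
  ],
  grip=[-1, -1, -1, -1, -1, -1, -1, -1, -1, -1],
)

```text
time: 21.78
tool_pos: [456.4, -32.2, 161.9]
tcp_rot: [3.141, 0.001, 1.797]
contact_force: [0.4, 0.8, -2.6]
grip_width: 13.3
```

```bash
python3 - <<'E'
from h import *
for i in range(1):
    o=bot.get_obs();print(o['tool_pos'],o['tcp_rot'],o['grip_width'],o['joint_positions'])
c=cap('top'); np.savez('t6.npz',**c); cv2.imwrite('pics/t6.png',cv2.resize(c['img'][150:300,190:400],None,fx=3.8,fy=3.8))
c=cap('scene'); np.savez('s6.npz',**c);cv2.imwrite('pics/s6.png',cv2.resize(c['img'][70:250,150:370],None,fx=3.5,fy=3.3))
E
```

```text
[456.41198404 -32.24614544 161.87212431] [3.14143100e+00 5.57452860e-04 1.79734339e+00] 13.296996619097134 [-2.37996088e-01  2.88718316e-01  1.79955300e+00 -4.90233567e-04
  1.05292712e+00 -4.64300605e-01]
```

View pics/s6.png

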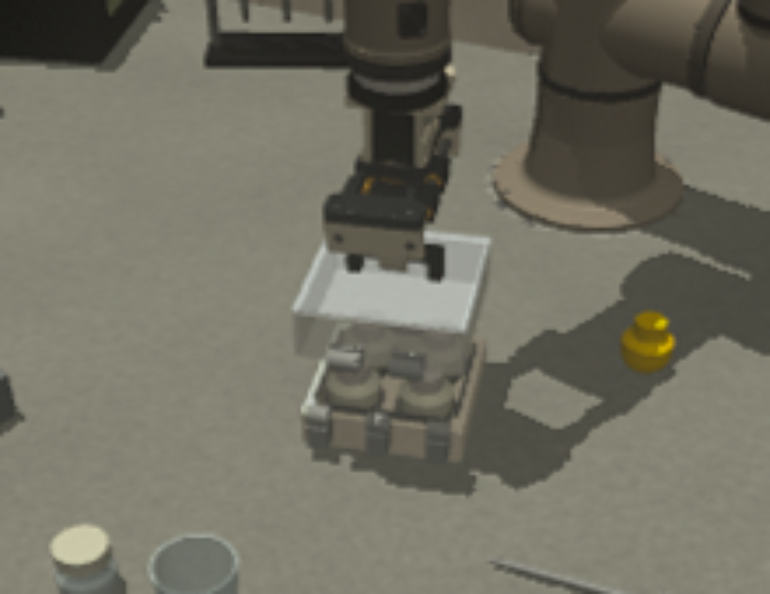

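View pics/t6.png

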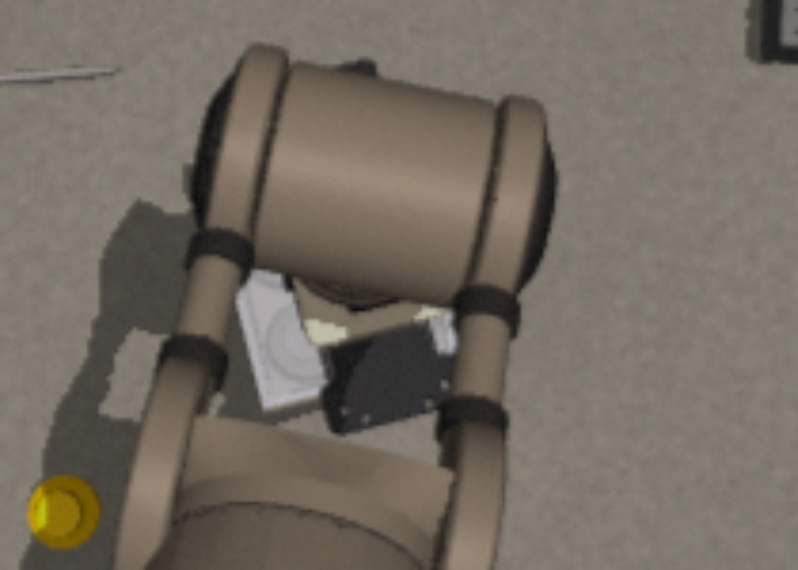

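```bash
python3 - <<'E'
from h import *
c0=dict(np.load('scene0.npz'));W0=pts(c0)
def loc(W,C): 
    R=np.array([[.9744,-.225],[.225,.9744]]); return (W[...,:2]-C)@R
C=np.array([456.4,-31.5]); L0=loc(W0,C)
# case knuckles z top, from scene0
m=(abs(L0[...,0]-81)<20)&(abs(L0[...,1])<70)&(W0[...,2]>40)&(W0[...,2]<65)
k=np.c_[L0[m],W0[m][:,2]]
for y in(-51,0,51):
    q=k[(abs(k[:,1]-y)<17)]; print('caseknk',y,len(q),q[:,1].min(),q[:,1].max(),q[:,1].mean(),q[:,0].max(),q[:,0].mean(),q[:,2].max())
c=dict(np.load('s6.npz'));W=pts(c);L=loc(W,C)
H=161.9-58.5
for zl in range(95,165,6):
    m=(abs(L[...,0])<110)&(abs(L[...,1])<85)&(W[...,2]>zl)&(W[...,2]<zl+6); q=L[m]; print(zl,len(q),q.min(0).round(1),q.max(0).round(1)) if len(q) else 0
m=(L[...,0]>74)&(L[...,0]<100)&(abs(L[...,1])<70)&(W[...,2]>95)&(W[...,2]<130)
k=np.c_[L[m],W[m][:,2]]
for y in(-25.5,25.5):
    q=k[(abs(k[:,1]-y)<20)]; print('lidknk',y,len(q),np.percentile(q[:,1],[0,5,50,95,100]).round(1),q[:,0].max(),q[:,0].mean(),q[:,2].min(),q[:,2].max())
cv2.imwrite('pics/s6b.png',cv2.resize(c['img'][130:205,225:295],None,fx=8,fy=8,interpolation=cv2.INTER_CUBIC))
E
```

```text
caseknk -51 45 -60.12809567168203 -35.49575357888614 -49.30590063908139 89.13634418376509 80.90536011240677 55.60571765759057
caseknk 0 48 -13.81363415258798 10.029584669049324 -0.5852803678854149 91.12291109285974 79.70017608232055 56.4737672778391
caseknk 51 44 34.103867480036484 59.4992987333476 49.26846316750116 90.32446481730214 81.96687035789753 55.44943511710375
101 43 [-50.2 -70.8] [86.8 68.3]
107 78 [-53.3 -70.4] [90.7 68.4]
113 113 [-49.4 -70.3] [93.4 68.3]
119 148 [-68.5 -69.8] [90.9 68.2]
125 93 [-68.2 -70.3] [73.8 68.3]
131 97 [-65.3 -72.2] [72.9 68.1]
137 90 [-64.1 -71.2] [73.3 68.1]
143 91 [-40.  -71.8] [72.8 68.3]
149 1016 [-72.  -72.5] [73.8 68.3]
155 38 [-48.  -65.6] [64.3 63.5]
161 16 [ -1.4 -39.4] [11.8 38.3]
lidknk -25.5 66 [-39.9 -39.3 -27.4 -15.6 -13.8] 93.3992991439033 84.78327479852283 106.44588169443382 124.75759033694824
lidknk 25.5 64 [10.3 12.  24.3 35.7 36.7] 91.33530398182494 84.89402480668613 106.36860789493436 122.79110768926564
```

View pics/s6b.png

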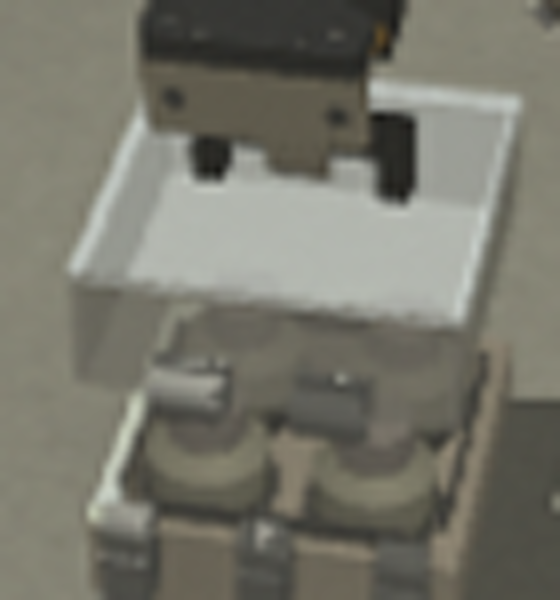

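```bash
python3 - <<'E'
from h import *
def loc(W,C): 
    R=np.array([[.9744,-.225],[.225,.9744]]); return (W[...,:2]-C)@R
C=np.array([456.4,-31.5])
c=dict(np.load('scene0.npz'));W=pts(c);L=loc(W,C)
def face(L,W,zl,zh,axis,v,ylim):
    m=(abs(L[...,axis]-v)<8)&(L[...,1-axis]>ylim[0])&(L[...,1-axis]<ylim[1])&(W[...,2]>zl)&(W[...,2]<zh)
    q=L[m]; p=np.polyfit(q[:,1-axis],q[:,axis],1); print(len(q),np.median(q[:,axis]),p, np.degrees(np.arctan(p[0])))
print('case +x');face(L,W,8,32,0,70,(-62,62)); print('case +y');face(L,W,8,32,1,70,(-62,62))
c=dict(np.load('s6.npz'));W=pts(c);L=loc(W,C)
print('lid +x');face(L,W,108,145,0,70,(-62,62)); print('lid +y');face(L,W,108,145,1,70,(-62,62))
print('case now +x');face(L,W,8,32,0,70,(-62,62)); print('case now +y');face(L,W,8,32,1,70,(-62,62))
E
```

```text
case +x
128 68.83766890663789 [-9.32543012e-04  6.89511235e+01] -0.053430763329605405
case +y
30 69.60658461086598 [7.54495570e-03 6.93466695e+01] 0.43228591575919284
lid +x
412 69.78604079427387 [5.38229808e-03 7.00115476e+01] 0.3083799861214869
lid +y
50 67.92854199379306 [-1.91118158e-03  6.79236319e+01] -0.10950250508121141
case now +x
125 68.81662604306051 [-1.47093091e-03  6.90254963e+01] -0.08427807240921395
case now +y
28 69.64504105876884 [-3.97555581e-03  6.96348221e+01] -0.22778136922327166
```

Request:
servo_tool(
  angular=[
    [0, 0, 0],
    [0, 0, 0],
    [0, 0, 0],
    [0, 0, 0],
    [0, 0, 0],
    [0, 0, 0],
  ],
  slide=[
    [-1, 1.3, -10],
    [-1, 1.3, -22],
    [-1, 1.3, -34],
    [-1, 1.3, -40],
    [-1, 1.3, -40],
    [-1, 1.3, -40],
  ],
  grip=[-1, -1, -1, -1, -1, -1],
)

```text
time: 22.38
tool_pos: [455.4, -30.6, 121.8]
tcp_rot: [-3.141, -0.0, 1.798]
contact_force: [-0.4, 0.4, -2.4]
grip_width: 13.5
```

```bash
cat > f.py <<'E'
from h import *
import sys
def loc(W,C): 
    R=np.array([[.9744,-.225],[.225,.9744]]); return (W[...,:2]-C)@R
C=np.array([456.4,-31.5])
def face(n,L,W,zl,zh,axis,v,ylim):
    m=(abs(L[...,axis]-v)<8)&(L[...,1-axis]>ylim[0])&(L[...,1-axis]<ylim[1])&(W[...,2]>zl)&(W[...,2]<zh)
    q=L[m]; p=np.polyfit(q[:,1-axis],q[:,axis],1); print(n,len(q),np.median(q[:,axis]).round(2),p[1].round(2), np.degrees(np.arctan(p[0])).round(2))
h=float(sys.argv[1]); n=sys.argv[2]
print(bot.get_obs()['tool_pos'],bot.get_obs()['tcp_rot'],bot.get_obs()['contact_force'])
c=cap('scene');W=pts(c);L=loc(W,C)
face('lid+x',L,W,h+5,h+45,0,70,(-62,62)); face('lid+y',L,W,h+5,h+45,1,70,(-62,62))
face('case+x',L,W,8,32,0,70,(-62,62)); face('case+y',L,W,8,32,1,70,(-62,62))
q=W[(abs(L[...,0])<72)&(abs(L[...,1])<72)&(W[...,2]>h+40)&(W[...,2]<h+58)]; print('lid top z',np.median(q[:,2]))
cv2.imwrite(f'pics/{n}.png',cv2.resize(c['img'][130:215,225:305],None,fx=7,fy=7,interpolation=cv2.INTER_CUBIC))
E
python3 f.py 63 s7
```

```text
[455.38694852 -30.5700974  121.77483725] [-3.14127470e+00 -1.07023711e-04  1.79765249e+00] [-0.39965247  0.35733574 -2.4463454 ]
lid+x 431 69.05 69.29 0.06
lid+y 51 69.94 69.96 -0.09
case+x 124 68.71 68.92 -0.54
case+y 30 69.56 69.53 -0.45
lid top z 112.57834529648193
```

View pics/s7.png

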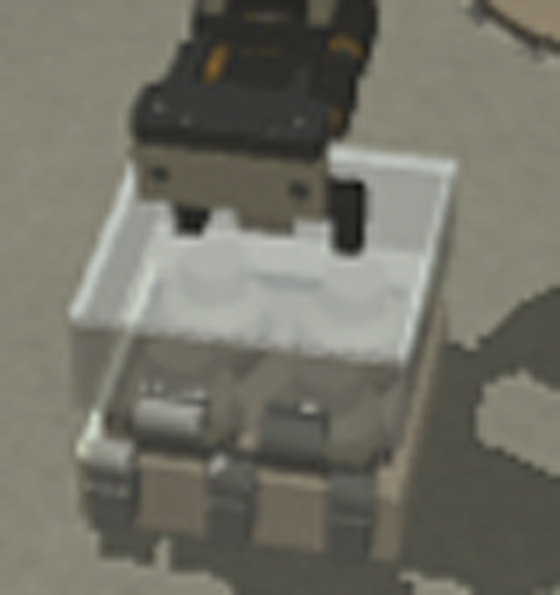

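Request:
servo_tool(
  angular=[
    [0, 0, 0],
    [0, 0, 0],
    [0, 0, 0],
    [0, 0, 0],
    [0, 0, 0],
    [0, 0, 0],
  ],
  slide=[
    [-0.3, -0.3, -5],
    [-0.3, -0.3, -10],
    [-0.3, -0.3, -15],
    [-0.3, -0.3, -19],
    [-0.3, -0.3, -22],
    [-0.3, -0.3, -22],
  ],
  grip=[-1, -1, -1, -1, -1, -1],
)

```text
time: 22.93
tool_pos: [454.6, -30.2, 99.0]
tcp_rot: [-3.14, -0.001, 1.799]
contact_force: [-0.0, -0.0, -2.3]
grip_width: 13.5
```

No contact so far. Going on down to the rim in small steps.

Request:
servo_tool(
  angular=[
    [0, 0, 0],
    [0, 0, 0],
    [0, 0, 0],
    [0, 0, 0],
    [0, 0, 0],
  ],
  slide=[
    [0, -0.3, -1],
    [0, -0.3, -2],
    [0, -0.3, -3],
    [0, -0.3, -4],
    [0, -0.3, -4],
  ],
  grip=[-1, -1, -1, -1, -1],
)

```text
time: 23.35
tool_pos: [455.1, -30.7, 95.8]
tcp_rot: [3.141, 0.0, 1.799]
contact_force: [-0.5, -0.0, -1.3]
grip_width: 13.6
```

```bash
python3 f.py 36 s8
```

```text
[455.06635421 -30.68842076  95.84677879] [3.14133986e+00 1.68128189e-04 1.79874061e+00] [-0.54200185 -0.03218044 -1.2887666 ]
lid+x 379 68.88 69.41 0.01
lid+y 50 69.78 69.71 0.07
case+x 92 68.93 69.1 -0.61
case+y 29 69.6 69.65 -0.22
lid top z 86.46481986466229
```

View pics/s8.png

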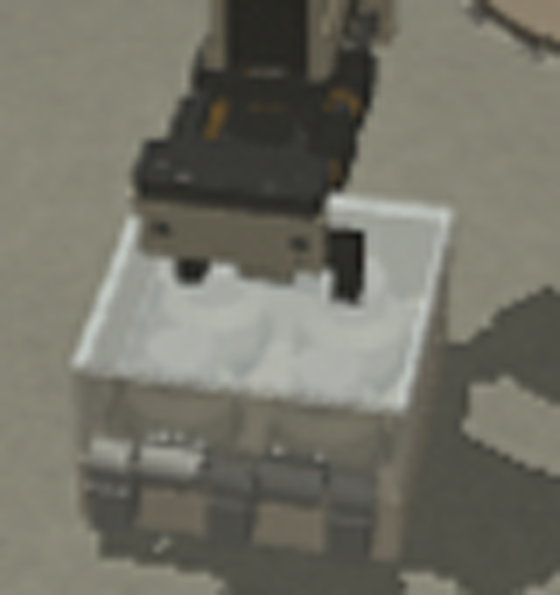

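Request:
servo_tool(
  angular=[
    [0, 0, 0],
    [0, 0, 0],
    [0, 0, 0],
  ],
  slide=[
    [0, 0, -0.7],
    [0, 0, -1.4],
    [0, 0, -1.4],
  ],
  grip=[-1, -1, -1],
)

```text
time: 23.65
tool_pos: [455.1, -30.7, 94.9]
tcp_rot: [3.141, 0.0, 1.799]
contact_force: [-2.9, 0.3, 5.7]
grip_width: 13.8
```

Request:
servo_tool(
  angular=[
    [0, 0, 0],
    [0, 0, 0],
    [0, 0, 0],
    [0, 0, 0],
    [0, 0, 0],
    [0, 0, 0],
    [0, 0, 0],
    [0, 0, 0],
    [0, 0, 0],
    [0, 0, 0],
  ],
  slide=[
    [0, 0, 0],
    [0, 0, 0],
    [0, 0, 0],
    [0, 0, 15],
    [0, 0, 40],
    [0, 0, 70],
    [-10, 30, 80],
    [-20, 65, 80],
    [-30, 100, 80],
    [-40, 135, 80],
  ],
  grip=[-0.4, 0, 0, 0, 0, 0, 0, 0, 0, 0],
)

```text
time: 24.48
tool_pos: [414.7, 105.5, 174.7]
tcp_rot: [3.14, 0.0, 1.797]
contact_force: [0.8, 1.0, 0.7]
grip_width: 46.1
```

Request:
servo_tool(
  angular=[
    [0, 0, 0],
    [0, 0, 0],
    [0, 0, 0],
    [0, 0, 0],
    [0, 0, 0],
    [0, 0, 0],
  ],
  slide=[
    [-5, 40, 0],
    [-10, 80, 0],
    [-15, 120, 0],
    [-15, 150, 0],
    [-15, 150, 0],
    [-15, 150, 0],
  ],
  grip=[0, 0, 0, 0, 0, 0],
)

```text
time: 24.98
tool_pos: [399.7, 255.7, 174.1]
tcp_rot: [3.142, 0.0, 1.802]
contact_force: [0.3, -0.0, 0.2]
grip_width: 46.0
```

```bash
python3 f.py 36 s9; python3 - <<'E'
from h import *
c=cap('top');W=pts(c);np.savez('t9.npz',**c)
cv2.imwrite('pics/t9.png',cv2.resize(c['img'][110:280,130:340],None,fx=3.8,fy=3.8))
def rect(x0,y0,x1,y1,zl,zh):
    w=W[y0:y1,x0:x1].reshape(-1,3); w=w[(w[:,2]>zl)&(w[:,2]<zh)]; return len(w),cv2.minAreaRect(w[:,:2].astype(np.float32)),w[:,2].mean()
print('lid',rect(235,175,330,275,80,92)); print('bar',rect(235,175,330,275,105,125)); print('knk',rect(230,175,305,210,49,60))
# pin by brightness
g=cv2.cvtColor(c['img'],cv2.COLOR_BGR2GRAY); bg=cv2.medianBlur(g,31); d=(g.astype(int)-bg)[155:190,140:230]
v,u=np.nonzero(d>18); print(len(u)); P=unproj(c,np.c_[u+140,v+155],8)[:,:2]
print(cv2.fitLine(P.astype(np.float32),cv2.DIST_HUBER,0,.01,.01).ravel(),P.min(0),P.max(0))
w=W[155:190,140:230].reshape(-1,3); b=w[(w[:,2]>12)&(w[:,2]<22)&(w[:,1]>245)]; print('block',len(b),cv2.minAreaRect(b[:,:2].astype(np.float32)))
E
```

```text
[399.71601318 255.65067015 174.08327448] [3.14155237e+00 1.65964541e-04 1.80201478e+00] [ 0.25326662 -0.04645665  0.2388672 ]
lid+x 398 68.87 69.26 0.23
lid+y 49 69.95 69.95 -0.04
case+x 85 69.43 69.3 -0.47
case+y 29 69.71 69.67 -0.23
lid top z 85.64195883605001
lid (3077, ((456.34710693359375, -31.74907684326172), (140.30723571777344, 140.2520294189453), 13.027229309082031), np.float64(85.89607517851135))
bar (206, ((455.979736328125, -31.505874633789062), (14.208231925964355, 79.26046752929688), 13.309161186218262), np.float64(115.38450561013684))
knk (214, ((535.9400634765625, -13.465484619140625), (13.993621826171875, 119.29063415527344), 12.663516998291016), np.float64(53.979501715654884))
131
[ 4.1432992e-02 -9.9914128e-01  6.0827838e+02  2.6323773e+02] [599.42465891 166.42235068] [652.32317055 310.07200802]
block 130 ((606.1973876953125, 277.40423583984375), (16.71019744873047, 61.82183837890625), 2.7713167667388916)
```

View pics/t9.png

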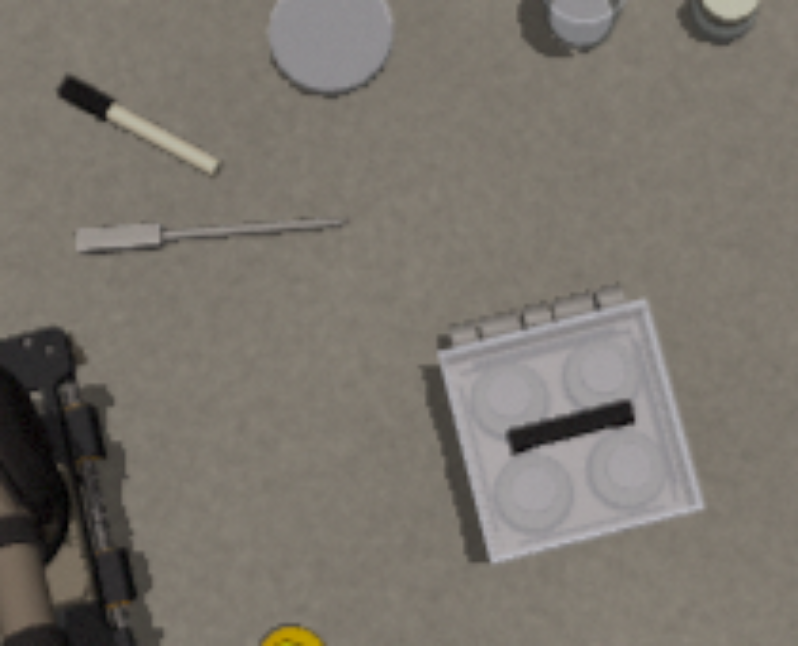

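View pics/s9.png

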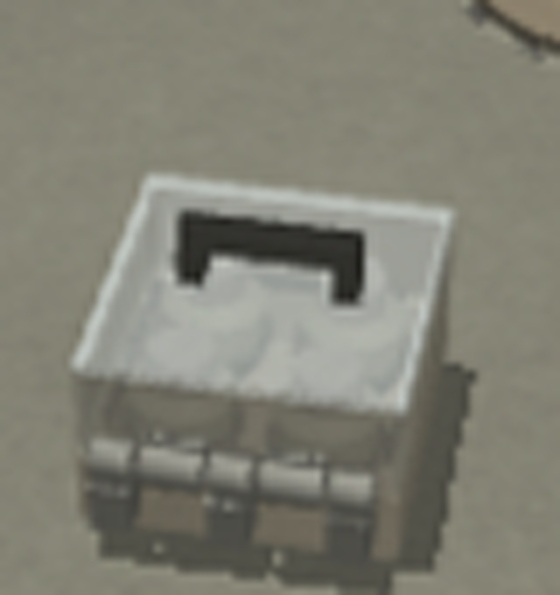

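```bash
python3 - <<'E'
from h import *
c=dict(np.load('t9.npz'))
g=cv2.GaussianBlur(cv2.cvtColor(c['img'],cv2.COLOR_BGR2GRAY),(3,3),0).astype(float)
# per column shank centroid
P=[]
for u in range(180,218,2):
    col=g[160:182,u]; b=np.median(col); w=np.clip(col-b-6,0,None)
    if w.sum()>5: v=(w*np.arange(160,182)).sum()/w.sum(); P.append((u,v))
P=np.array(P); print(P.round(1).tolist())
X=unproj(c,P,9)[:,:2]; p=np.polyfit(X[:,1],X[:,0],1); r=X[:,0]-np.polyval(p,X[:,1]); print('angle from -y:',np.degrees(np.arctan(-p[0])),r.std(),'x at block y277:',np.polyval(p,277))
print(unproj(c,[(220.8,168.2)],8), unproj(c,[(150.3,173),(172.2,171.8)],12))
E
```

```text
[[188.0, 170.0]]
angle from -y: -55.86939427914311 0.0 x at block y277: 713.7619839345587
[[612.85879021 118.33922986   8.        ]] [[604.19137766 308.01666572  12.        ]
 [605.80637351 248.8519758   12.        ]]<stdin>:10: RankWarning: Polyfit may be poorly conditioned
```

Request:
servo_tool(
  angular=[
    [0, 0, -2],
    [0, 0, -4],
    [0, 0, -6],
    [0, 0, -8],
    [0, 0, -10.4],
    [0, 0, -10.4],
    [0, 0, -10.4],
    [0, 0, -10.4],
    [0, 0, -10.4],
    [0, 0, -10.4],
  ],
  slide=[
    [35, 4, 0],
    [70, 8, 0],
    [105, 12, -20],
    [140, 16, -50],
    [175, 20, -80],
    [198, 23, -100],
    [205.6, 23.3, -113],
    [205.6, 23.3, -113],
    [205.6, 23.3, -113],
    [205.6, 23.3, -113],
  ],
  grip=[0, 0, 0, 0, 0, 0, 0, 0, 0, 0],
)

```text
time: 25.92
tool_pos: [605.6, 276.9, 62.7]
tcp_rot: [3.141, -0.0, 1.616]
contact_force: [0.8, 0.4, 0.5]
grip_width: 46.3
```

```bash
python3 - <<'E'
from h import *
o=bot.get_obs();print(o['tool_pos'],o['tcp_rot'],o['grip_width'])
c=cap('scene'); cv2.imwrite('pics/s10.png',cv2.resize(c['img'][150:330,230:450],None,fx=3.5,fy=3.3))
E
```

```text
[605.63365486 276.85441288  62.6693367 ] [ 3.14069180e+00 -2.41557600e-04  1.61606554e+00] 46.29191759388459
```

View pics/s10.png

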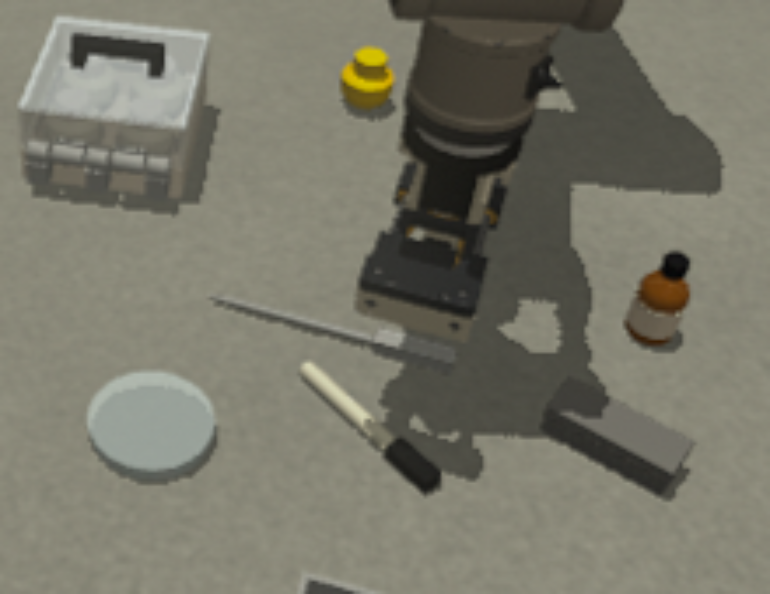

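Request:
servo_tool(
  angular=[
    [0, 0, 0],
    [0, 0, 0],
    [0, 0, 0],
    [0, 0, 0],
    [0, 0, 0],
    [0, 0, 0],
  ],
  slide=[
    [0, 0, -20],
    [0, 0, -35],
    [0, 0, -45],
    [0, 0, -53],
    [0, 0, -56],
    [0, 0, -56],
  ],
  grip=[0, 0, 0, 0, 0, 0],
)

```text
time: 26.47
tool_pos: [605.5, 277.7, 5.5]
tcp_rot: [-3.142, 0.0, 1.617]
contact_force: [0.2, -0.2, 0.0]
grip_width: 46.0
```

Request:
servo_tool(
  angular=[
    [0, 0, 0],
    [0, 0, 0],
    [0, 0, 0],
    [0, 0, 0],
    [0, 0, 0],
    [0, 0, 0],
    [0, 0, 0],
  ],
  slide=[
    [0, 0, -1],
    [0, 0, -1],
    [0, 0, -1],
    [0, 0, -1],
    [0, 0, -1],
    [0, 0, -1],
    [0, 0, -1],
  ],
  grip=[0, -1, -1, -1, -1, -1, -1],
)

```text
time: 27.05
tool_pos: [605.7, 277.7, 4.5]
tcp_rot: [3.141, -0.0, 1.617]
contact_force: [0.1, -0.2, 1.3]
grip_width: 15.8
```

Request:
servo_tool(
  angular=[
    [0, 0, 0],
    [0, 0, 0],
    [0, 0, 0],
    [0, 0, 2],
    [0, 0, 4],
    [0, 0, 6],
    [0, 0, 8],
    [0, 0, 10.2],
    [0, 0, 10.2],
    [0, 0, 10.2],
  ],
  slide=[
    [0, 0, 10],
    [0, 0, 25],
    [0, 0, 36],
    [-20, -10, 38],
    [-45, -22, 38],
    [-70, -34, 38],
    [-95, -46, 38],
    [-115, -56, 38],
    [-123.7, -60.2, 38],
    [-123.7, -60.2, 38],
  ],
  grip=[-1, -1, -1, -1, -1, -1, -1, -1, -1, -1],
)

```text
time: 27.88
tool_pos: [480.0, 216.7, 43.1]
tcp_rot: [-3.14, 0.0, 1.795]
contact_force: [-0.1, 0.1, -0.9]
grip_width: 15.8
```

Request:
servo_tool(
  angular=[
    [0, 0, 0],
    [0, 0, 0],
  ],
  slide=[
    [0, 0, 0],
    [0, 0, 0],
  ],
  grip=[-1, -1],
)

```text
time: 28.05
tool_pos: [483.5, 217.9, 43.0]
tcp_rot: [3.139, -0.0, 1.795]
contact_force: [0.7, 0.0, -2.3]
grip_width: 15.7
```

```bash
python3 - <<'E'
from h import *
o=bot.get_obs();print(o['tool_pos'],o['tcp_rot'],o['grip_width'])
for n,(x0,x1,y0,y1) in {'top':(170,310,130,240),'scene':(230,370,150,270)}.items():
    c=cap(n); np.savez(f'{n}11.npz',**c); cv2.imwrite(f'pics/{n}11.png',cv2.resize(c['img'][y0:y1,x0:x1],None,fx=5,fy=5,interpolation=cv2.INTER_CUBIC))
E
```

```text
[483.4519604  217.9054094   43.04513548] [ 3.13907639e+00 -1.49051143e-04  1.79486884e+00] 15.657488203099348
```

View pics/top11.png

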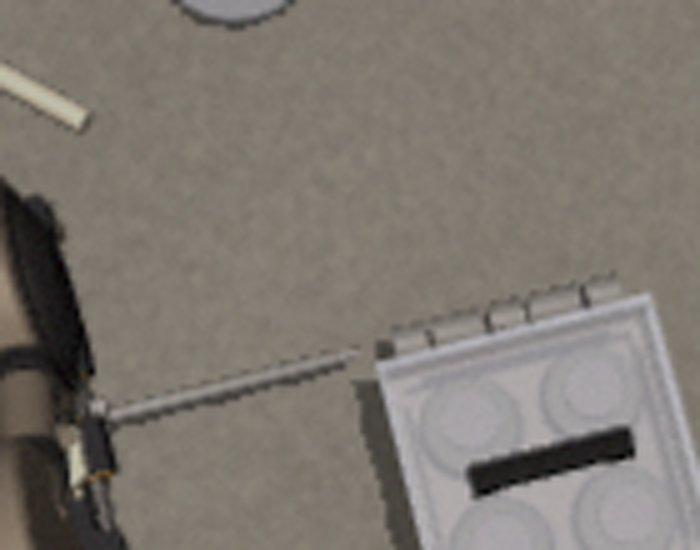

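View pics/scene11.png

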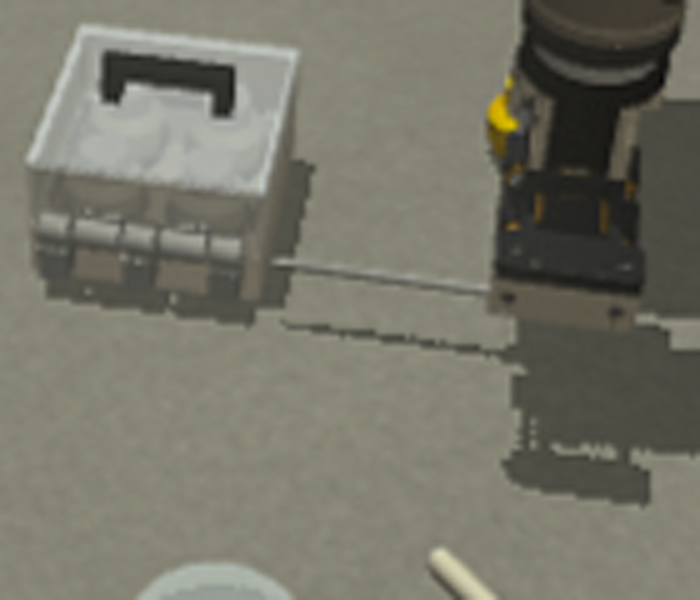

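```bash
cat > pinline.py <<'E'
from h import *
def shank(c,A,B,half=7,thr=8):
    """A,B approx pixel ends; sample perpendicular profiles, centroid of brightness"""
    g=cv2.cvtColor(c['img'],cv2.COLOR_BGR2GRAY).astype(np.float32); A=np.array(A,float);B=np.array(B,float)
    d=(B-A)/np.linalg.norm(B-A); n=np.array([-d[1],d[0]]); s=np.arange(-half,half+.01,.25); out=[]
    for t in np.linspace(.05,.93,30):
        p=A+t*(B-A); q=(p+s[:,None]*n).astype(np.float32); v=cv2.remap(g,q[:,0].reshape(-1,1),q[:,1].reshape(-1,1),cv2.INTER_LINEAR).ravel()
        w=np.clip(v-np.median(v)-thr,0,None); w[abs(s)>4]=0
        if w.sum()>5: out.append(p+n*(w*s).sum()/w.sum())
    out=np.array(out,np.float32); vx,vy,x,y=cv2.fitLine(out,cv2.DIST_HUBER,0,.01,.01).ravel()
    r=abs((out-[x,y])@[-vy,vx]); print('n',len(out),'res',r.mean().round(2)); return np.array([x,y]),np.array([vx,vy])
def plane(c,p,d):
    q=np.array([p,p+50*d]); r=np.c_[(q[:,0]-c['cx'])/c['f'],(q[:,1]-c['cy'])/c['f'],np.ones(2)]@c['R']; n=np.cross(r[0],r[1]); n/=np.linalg.norm(n); o=-c['R'].T@c['t']; return n,n@o
def line3(ct,cs,At,Bt,As,Bs,C=(456.4,-31.6),yaw=13.0):
    n1,d1=plane(ct,*shank(ct,At,Bt)); n2,d2=plane(cs,*shank(cs,As,Bs)); D=np.cross(n1,n2); D/=np.linalg.norm(D)
    y=np.radians(yaw); R=np.array([[np.cos(y),-np.sin(y),0],[np.sin(y),np.cos(y),0],[0,0,1]]); H=np.array([C[0],C[1],46])+R@[81,0,0]
    P0=np.linalg.lstsq(np.array([n1,n2,D]),np.array([d1,d2,D@H]),rcond=None)[0]
    # local
    l=R.T@(P0-H); ld=R.T@D
    for yy in (180,75,0,-60): print('hinge-local y',yy,'x,z:',(l+ld*(yy-l[1])/ld[1])[[0,2]].round(2))
    return H,R
E
python3 - <<'E'
from pinline import *
ct=dict(np.load('top11.npz'));cs=dict(np.load('scene11.npz'))
H,R=line3(ct,cs,(240,201),(195,212.5),(288,202.8),(325,208))
for n,c in(('t',ct),('s',cs)):
    im=c['img'].copy()
    for y in(75,207): print(n,y,proj(c,H+R@[0,y,0]))
    print(n,'knuckle ends',proj(c,H+R@[0,60,0]),proj(c,H+R@[0,-60,0]))
    for y in (-60,60):
        ring=np.array([H+R@[9*np.cos(a),y,9*np.sin(a)] for a in np.linspace(0,6.3,30)]); 
        s=8; 
        if y==-60: big=cv2.resize(im,None,fx=s,fy=s,interpolation=cv2.INTER_CUBIC)
        cv2.polylines(big,[((proj(c,ring)+.5)*s).astype(int)],True,(0,0,255),1)
    q=(proj(c,H)[0]*s).astype(int); cv2.imwrite(f'pics/ov{n}.png',big[max(0,q[1]-300):q[1]+300,q[0]-400:q[0]+400])
E
```

```text
n 27 res 0.06
n 14 res 0.11
hinge-local y 180 x,z: [1.63 4.29]
hinge-local y 75 x,z: [1.28 3.61]
hinge-local y 0 x,z: [1.02 3.12]
hinge-local y -60 x,z: [0.82 2.73]
t 75 [[242.34664689 200.32406687]]
t 207 [[192.27104085 213.15571588]]
t knuckle ends [[248.02320749 198.86947373]] [[293.33439204 187.25868632]]
s 75 [[282.75910835 201.53783057]]
s 207 [[328.68268818 207.67294412]]
s knuckle ends [[277.64227189 200.85425205]] [[237.42908694 195.48201285]]
```

View pics/ovt.png

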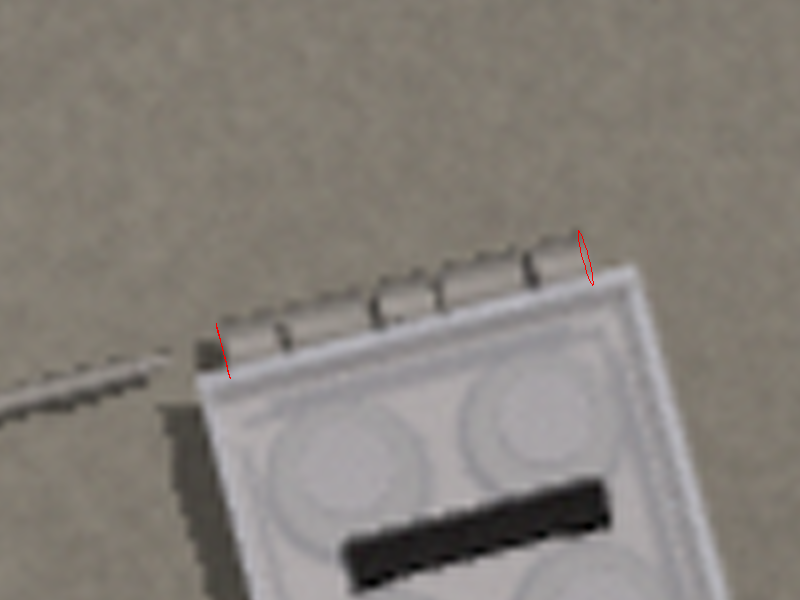

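View pics/ovs.png

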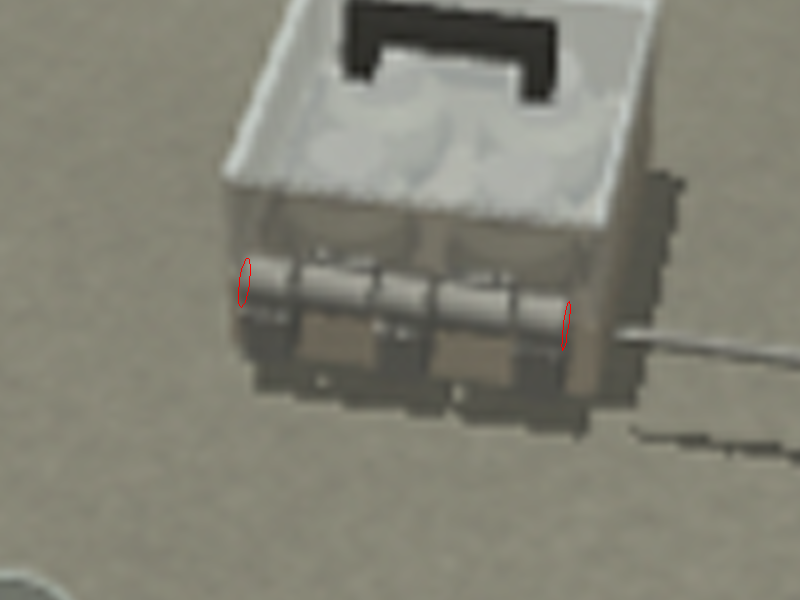

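```bash
python3 - <<'E'
from pinline import *
o=bot.get_obs();print(o['tool_pos'],o['tcp_rot'])
y=np.radians(13); R=np.array([[np.cos(y),-np.sin(y),0],[np.sin(y),np.cos(y),0],[0,0,1]]); H=np.array([456.4,-31.6,46])+R@[81,0,0]
for n in('top11','scene11'):
    c=dict(np.load(n+'.npz')); L=(pts(c)-H)@R
    for a,b in((80,110),(110,140),(140,180),(42,59.5),(-9,9),(-59,-42),(14,37),(-37,-14)):
        m=(abs(L[...,0])<12)&(L[...,1]>a)&(L[...,1]<b)&(abs(L[...,2])<14); q=L[m]
        if len(q): print(n,a,b,len(q),'x',q[:,0].mean().round(2),np.percentile(q[:,0],[5,95]).round(1),'z',np.percentile(q[:,2],[5,50,95]).round(1))
E
```

```text
[483.12863938 217.85945297  42.57128595] [ 3.14009105e+00 -9.66970108e-05  1.79502804e+00]
top11 80 110 28 x 2.16 [-0.7  4.8] z [-0.8  2.7  4.7]
top11 110 140 33 x 1.91 [-0.9  5.5] z [-1.4  2.7  6.3]
top11 140 180 42 x 1.83 [-0.7  5.2] z [-1.9  2.7  6.6]
top11 42 59.5 37 x 0.75 [-5.6  6.9] z [ 4.1  7.6 10.5]
top11 -9 9 41 x 0.9 [-5.5  7.4] z [ 0.1  7.4 10.6]
top11 -59 -42 38 x 0.83 [-4.8  6.7] z [-5.5  8.  11.4]
top11 14 37 47 x 0.53 [-5.6  7.1] z [ 3.3  7.5 11.1]
top11 -37 -14 49 x 0.72 [-5.3  7.4] z [ 3.3  7.3 10.6]
scene11 80 110 20 x 2.72 [0.9 4.9] z [-1.3  1.6  4.7]
scene11 110 140 23 x 2.88 [0.4 4.9] z [-2.   1.9  5.5]
scene11 140 180 33 x 3.29 [-0.2  6.1] z [-2.5  2.6  4.6]
scene11 42 59.5 61 x 2.4 [-11.4   9.1] z [-11.7   3.3   9.7]
scene11 -9 9 59 x 2.93 [-10.4  10. ] z [-12.5   2.9   9.3]
scene11 -59 -42 63 x 1.27 [-11.3   9. ] z [-12.5   4.5  10.5]
scene11 14 37 65 x 0.45 [-11.4   8.5] z [-2.   6.6 10.7]
scene11 -37 -14 63 x 0.83 [-11.4   8.4] z [-3.8  7.2 10.5]
```

Request:
servo_tool(
  angular=[
    [0, 0, 0],
    [0, 0, 0],
    [0, 0, 0],
    [0, 0, 0],
    [0, 0, 0],
    [0, 0, 0],
    [0, 0, 0],
  ],
  slide=[
    [-1.2, -0.3, 0],
    [-1.2, -0.3, 0],
    [-0.1, -5.1, 0],
    [1.1, -10.1, 0],
    [2.2, -14.9, 0],
    [4.4, -24.6, 0],
    [4.4, -24.6, 0],
  ],
  grip=[-1, -1, -1, -1, -1, -1, -1],
)

```text
time: 28.73
tool_pos: [486.8, 191.1, 42.3]
tcp_rot: [3.142, 0.0, 1.794]
contact_force: [0.3, 0.8, -1.8]
grip_width: 15.5
```

```bash
python3 - <<'E'
from pinline import *
o=bot.get_obs();print(o['tool_pos'],o['tcp_rot'])
y=np.radians(13); R=np.array([[np.cos(y),-np.sin(y),0],[np.sin(y),np.cos(y),0],[0,0,1]]); H=np.array([456.4,-31.6,46])+R@[81,0,0]
c=cap('top'); L=(pts(c)-H)@R
for a,b in((65,95),(95,120),(120,150),(42,59.5),(-9,9),(-59,-42),(14,37),(-37,-14)):
        m=(abs(L[...,0])<12)&(L[...,1]>a)&(L[...,1]<b)&(abs(L[...,2])<14); q=L[m]
        if len(q): print(a,b,len(q),'x',q[:,0].mean().round(2),np.percentile(q[:,0],[5,95]).round(1),'z',np.percentile(q[:,2],[5,50,95]).round(1))
c2=cap('scene')
a=cv2.resize(c['img'][150:240,190:310],None,fx=5,fy=5,interpolation=cv2.INTER_CUBIC);b=cv2.resize(c2['img'][160:240,230:350],None,fx=5,fy=5,interpolation=cv2.INTER_CUBIC)
cv2.imwrite('pics/t12.png',a[:300]);cv2.imwrite('pics/s12.png',b)
E
```

```text
[486.8449212  191.13718389  42.33857987] [3.14153934e+00 4.82012456e-04 1.79397582e+00]
65 95 34 x -1.01 [-3.8  2.4] z [-1.8  2.2  5.8]
95 120 25 x -1.1 [-4.   1.7] z [-0.5  2.5  4.8]
120 150 32 x -0.7 [-3.3  2.2] z [-0.6  1.6  5.1]
42 59.5 38 x 0.69 [-5.2  7.5] z [ 3.2  6.9 11.3]
-9 9 40 x 0.88 [-5.1  7.5] z [ 1.6  7.1 10.4]
-59 -42 35 x 0.57 [-5.2  7.3] z [ 1.4  7.5 11. ]
14 37 47 x 0.47 [-5.4  7.3] z [ 3.6  7.9 11.4]
-37 -14 49 x 0.64 [-5.4  7.3] z [ 2.9  7.8 10.8]
```

View pics/t12.png

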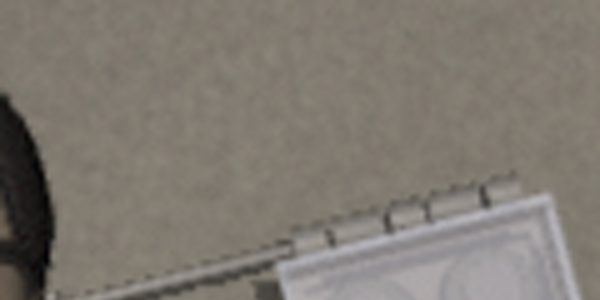

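View pics/s12.png

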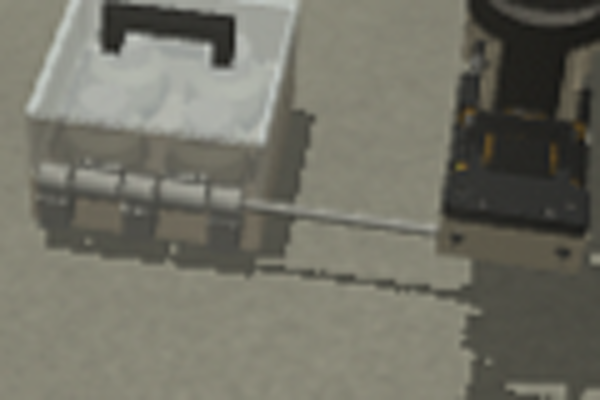

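Request:
servo_tool(
  angular=[
    [0, 0, 0],
    [0, 0, 0],
    [0, 0, 0],
    [0, 0, 0],
  ],
  slide=[
    [0, 0, 0],
    [0, 0, 0],
    [0, 0, 0],
    [0, 0, 0],
  ],
  grip=[-1, -1, -1, -1],
)

```text
time: 29.17
tool_pos: [486.3, 193.0, 42.4]
tcp_rot: [3.141, -0.0, 1.795]
contact_force: [-0.2, -0.4, -0.6]
grip_width: 15.3
```

```bash
cat > px.py <<'E'
from pinline import *
o=bot.get_obs();print(o['tool_pos'],o['tcp_rot'],o['contact_force'])
y=np.radians(13); R=np.array([[np.cos(y),-np.sin(y),0],[np.sin(y),np.cos(y),0],[0,0,1]]); H=np.array([456.4,-31.6,46])+R@[81,0,0]
c=cap('top'); L=(pts(c)-H)@R; np.savez('last.npz',**c)
for a,b in((65,95),(95,120),(120,150),(42,59.5),(-9,9),(-59,-42),(14,37),(-37,-14)):
        m=(abs(L[...,0])<12)&(L[...,1]>a)&(L[...,1]<b)&(abs(L[...,2])<14); q=L[m]
        if len(q): print(a,b,len(q),'x',q[:,0].mean().round(2),np.percentile(q[:,0],[5,95]).round(1),'z',np.percentile(q[:,2],[5,50,95]).round(1))
E
python3 px.py
```

```text
[486.29477073 193.03252951  42.36510047] [ 3.14145067e+00 -1.51307709e-05  1.79541107e+00] [-0.22976351 -0.39615127 -0.59888017]
65 95 34 x -0.84 [-3.9  2.8] z [-1.1  2.5  5.4]
95 120 25 x -1.09 [-3.7  1.7] z [-2.1  2.4  5.4]
120 150 31 x -0.75 [-3.7  2.3] z [-0.8  1.8  5.5]
42 59.5 37 x 0.61 [-5.3  7.2] z [ 4.4  7.4 10.7]
-9 9 41 x 0.91 [-5.6  7.7] z [ 0.6  7.3 10.6]
-59 -42 38 x 0.87 [-5.2  6.8] z [-4.1  7.6 10.4]
14 37 47 x 0.46 [-5.5  6.8] z [ 4.1  7.4 11.1]
-37 -14 49 x 0.6 [-5.3  7.1] z [ 3.1  8.6 11.5]
```

Request:
servo_tool(
  angular=[
    [0, 0, 0],
    [0, 0, 0],
    [0, 0, 0],
    [0, 0, 0],
    [0, 0, 0],
    [0, 0, 0],
    [0, 0, 0],
  ],
  slide=[
    [0.5, 0.1, 0.3],
    [1.6, -4.8, 0.3],
    [2.8, -9.6, 0.3],
    [3.9, -14.5, 0.3],
    [5, -19.4, 0.3],
    [6.1, -24.3, 0.3],
    [6.1, -24.3, 0.3],
  ],
  grip=[-1, -1, -1, -1, -1, -1, -1],
)

```text
time: 29.8
tool_pos: [492.8, 167.5, 42.7]
tcp_rot: [3.141, 0.0, 1.794]
contact_force: [-0.5, -0.5, -1.2]
grip_width: 15.9
```

Request:
servo_tool(
  angular=[
    [0, 0, 0],
    [0, 0, 0],
    [0, 0, 0],
    [0, 0, 0],
    [0, 0, 0],
    [0, 0, 0],
    [0, 0, 0],
  ],
  slide=[
    [1.1, -4.9, 0],
    [2.2, -9.7, 0],
    [3.4, -14.6, 0],
    [4.5, -19.5, 0],
    [5.6, -24.4, 0],
    [6.7, -29.2, 0],
    [6.7, -29.2, 0],
  ],
  grip=[-1, -1, -1, -1, -1, -1, -1],
)

```text
time: 30.38
tool_pos: [499.5, 138.4, 42.6]
tcp_rot: [3.141, 0.0, 1.794]
contact_force: [0.1, 0.6, -1.1]
grip_width: 16.0
```

Request:
servo_tool(
  angular=[
    [0, 0, 0],
    [0, 0, 0],
    [0, 0, 0],
    [0, 0, 0],
    [0, 0, 0],
    [0, 0, 0],
    [0, 0, 0],
    [0, 0, 0],
    [0, 0, 0],
    [0, 0, 0],
  ],
  slide=[
    [1.1, -4.9, 0],
    [2.2, -9.7, 0],
    [3.4, -14.6, 0],
    [4.5, -19.5, 0],
    [5.6, -24.4, 0],
    [6.7, -29.2, 0],
    [7.9, -34.1, 0],
    [9, -39, 0],
    [10.1, -43.8, 0],
    [11.2, -48.7, 0],
  ],
  grip=[-1, -1, -1, -1, -1, -1, -1, -1, -1, -1],
)

```text
time: 31.22
tool_pos: [510.5, 90.1, 42.6]
tcp_rot: [3.142, 0.0, 1.795]
contact_force: [-0.1, -0.1, -0.3]
grip_width: 15.7
```

Request:
servo_tool(
  angular=[
    [0, 0, 0],
    [0, 0, 0],
    [0, 0, 0],
    [0, 0, 0],
  ],
  slide=[
    [0.7, -2.9, 0],
    [1.4, -5.8, 0],
    [2, -8.8, 0],
    [2, -8.8, 0],
  ],
  grip=[-1, -1, -1, -1],
)

```text
time: 31.55
tool_pos: [512.5, 81.4, 42.6]
tcp_rot: [3.141, 0.0, 1.795]
contact_force: [-0.1, 0.2, -1.0]
grip_width: 15.7
```

```bash
python3 px.py; python3 - <<'E'
from h import *
c2=cap('scene')
c=dict(np.load('last.npz'))
cv2.imwrite('pics/t13.png',cv2.resize(c['img'][160:230,200:320],None,fx=6,fy=6,interpolation=cv2.INTER_CUBIC));cv2.imwrite('pics/s13.png',cv2.resize(c2['img'][150:240,220:340],None,fx=6,fy=6,interpolation=cv2.INTER_CUBIC))
E
```

```text
[512.48346596  81.38066043  42.64547681] [3.14146460e+00 1.36836879e-04 1.79484228e+00] [-0.09825882  0.2192463  -1.0202803 ]
-9 9 40 x 0.78 [-5.3  7.6] z [ 1.1  7.5 12.3]
-59 -42 38 x 0.73 [-5.1  7. ] z [ 2.8  7.7 10.5]
14 37 47 x 0.53 [-5.1  7. ] z [3.9 7.9 9.4]
-37 -14 48 x 0.73 [-5.4  7. ] z [ 2.5  7.8 11.2]
```

View pics/t13.png

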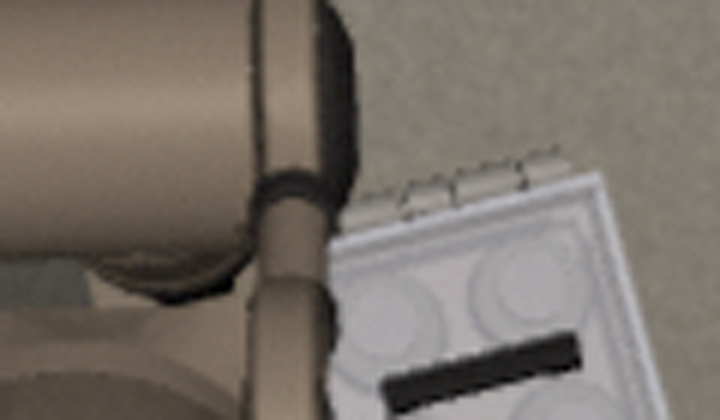

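View pics/s13.png

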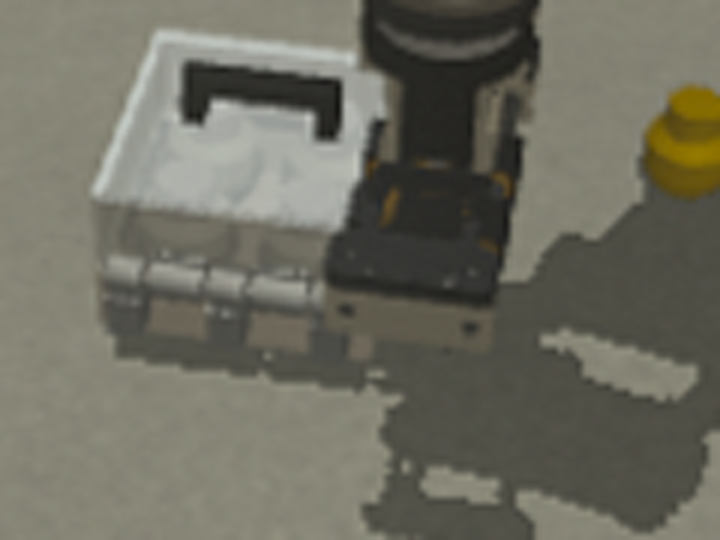

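Request:
servo_tool(
  angular=[
    [0, 0, 0],
    [0, 0, 0],
    [0, 0, 0],
    [0, 0, 0],
    [0, 0, 0],
  ],
  slide=[
    [0.5, -2, 0],
    [0.9, -3.9, 0],
    [1.3, -5.8, 0],
    [1.3, -5.8, 0],
    [1.3, -5.8, 0],
  ],
  grip=[-1, -1, -1, -1, -1],
)

```text
time: 32.07
tool_pos: [513.7, 75.9, 42.7]
tcp_rot: [3.141, 0.0, 1.795]
contact_force: [0.3, -0.3, -0.3]
grip_width: 15.8
```

Request:
servo_tool(
  angular=[
    [0, 0, 0],
    [0, 0, 0],
    [0, 0, 0],
  ],
  slide=[
    [0.2, -1, 0],
    [0.4, -2, 0],
    [0.4, -2, 0],
  ],
  grip=[-1, -1, -1],
)

```text
time: 32.32
tool_pos: [514.1, 73.9, 42.6]
tcp_rot: [3.142, 0.0, 1.795]
contact_force: [0.6, 0.4, -2.2]
grip_width: 15.5
```

Request:
servo_tool(
  angular=[
    [0, 0, 0],
    [0, 0, 0],
    [0, 0, 0],
    [0, 0, 0],
  ],
  slide=[
    [0.1, -0.5, 0],
    [0.2, -1, 0],
    [0.3, -1.5, 0],
    [0.3, -1.5, 0],
  ],
  grip=[-1, -1, -1, -1],
)

```text
time: 32.65
tool_pos: [514.4, 72.5, 42.6]
tcp_rot: [3.142, 0.0, 1.795]
contact_force: [-0.3, -0.2, -0.8]
grip_width: 15.6
```

Request:
servo_tool(
  angular=[
    [0, 0, 0],
    [0, 0, 0],
    [0, 0, 0],
    [0, 0, 0],
  ],
  slide=[
    [0.1, -0.5, 0],
    [0.2, -1, 0],
    [0.3, -1.5, 0],
    [0.3, -1.5, 0],
  ],
  grip=[-1, -1, -1, -1],
)

```text
time: 32.98
tool_pos: [514.5, 71.9, 42.6]
tcp_rot: [3.142, -0.001, 1.795]
contact_force: [-0.5, 5.9, -0.7]
grip_width: 15.7
```

Request:
servo_tool(
  angular=[
    [0, 0, 0],
    [0, 0, 0],
    [0, 0, 0],
    [0, 0, 0],
    [0, 0, 0],
    [0, 0, 0],
    [0, 0, 0],
    [0, 0, 0],
    [0, 0, 0],
    [0, 0, 0],
  ],
  slide=[
    [0, 0.5, 0],
    [0, 0.5, -0.5],
    [0, 0.5, -0.5],
    [0, 0.5, 0],
    [0, 0.5, 8],
    [0, 0.5, 20],
    [0, 0.5, 40],
    [0, 0.5, 70],
    [0, 5, 100],
    [0, 25, 120],
  ],
  grip=[-0.6, -0.4, -0.3, -0.3, -0.3, -0.3, -0.3, -0.3, -0.3, -0.3],
)

```text
time: 33.82
tool_pos: [515.7, 94.4, 166.0]
tcp_rot: [3.138, 0.002, 1.793]
contact_force: [0.8, 0.2, -1.2]
grip_width: 32.4
```

Request:
servo_tool(
  angular=[
    [0, 0, 0],
    [0, 0, 0],
    [0, 0, 0],
    [0, 0, 0],
    [0, 0, 0],
    [0, 0, 0],
    [0, 0, 0],
    [0, 0, 0],
    [0, 0, 0],
    [0, 0, 0],
  ],
  slide=[
    [-15, 35, 0],
    [-30, 70, 0],
    [-45, 105, 0],
    [-60, 140, 0],
    [-75, 175, 0],
    [-85, 200, 0],
    [-85, 200, 0],
    [-85, 200, 0],
    [-85, 200, 0],
    [-85, 200, 0],
  ],
  grip=[-0.3, -0.3, -0.3, -0.3, -0.3, -0.3, -0.3, -0.3, -0.3, -0.3],
)

```text
time: 34.65
tool_pos: [430.2, 295.0, 162.9]
tcp_rot: [3.141, 0.0, 1.794]
contact_force: [0.5, 0.5, 0.4]
grip_width: 32.5
```

```bash
python3 f.py 36 s14; python3 - <<'E'
from h import *
c=cap('top'); L0=pts(c)
y=np.radians(13); R=np.array([[np.cos(y),-np.sin(y),0],[np.sin(y),np.cos(y),0],[0,0,1]]); H=np.array([456.4,-31.6,46])+R@[81,0,0]
for n,W in (('top',L0),('scene',pts(cap('scene')))):
    L=(W-H)@R
    m=(abs(L[...,0])<14)&(L[...,1]>63)&(L[...,1]<135)&(abs(L[...,2])<18); q=L[m]; print(n,len(q),q.min(0),q.max(0),np.median(q,0))
    for a in (63,78,93,108): 
        s=q[(q[:,1]>a)&(q[:,1]<a+15)]
        if len(s): print(a,np.median(s,0).round(1),np.percentile(s[:,2],90).round(1))
cv2.imwrite('pics/t14.png',cv2.resize(c['img'][150:280,190:340],None,fx=5,fy=4.6,interpolation=cv2.INTER_CUBIC))
def rect(x0,y0,x1,y1,zl,zh):
    w=L0[y0:y1,x0:x1].reshape(-1,3); w=w[(w[:,2]>zl)&(w[:,2]<zh)]; return len(w),cv2.minAreaRect(w[:,:2].astype(np.float32)),w[:,2].mean()
print('lid',rect(235,175,330,275,80,92))
E
```

```text
[430.23141632 294.95710546 162.87469934] [3.14128399e+00 3.12708689e-04 1.79374325e+00] [0.46030137 0.51676717 0.40203319]
lid+x 393 68.73 69.17 0.09
lid+y 49 69.95 69.92 -0.12
case+x 83 69.05 69.36 -1.24
case+y 23 69.79 69.76 -0.1
lid top z 85.70719884221734
top 150 [ -8.89564497  63.20967957 -11.73099847] [  7.54459639 120.54439254   8.3281901 ] [-1.23069632 92.29117487  3.46472932]
63 [-0.2 71.3  4.4] 7.1
78 [-1.5 85.5  3.6] 7.4
93 [ -1.7 100.5   2.9] 5.0
108 [ -1.5 113.9   2.9] 4.7
scene 157 [-13.85555787  63.00359725 -13.74030796] [  9.50942414 119.98760352  17.30270744] [ 4.55389026 90.60855819  2.10173742]
63 [ 2.1 68.4  3.8] 9.2
78 [ 4.5 85.5  2.1] 4.8
93 [  4.8 100.4   1.9] 4.3
108 [  4.9 114.5   0.9] 3.7
lid (3077, ((456.3101806640625, -31.825035095214844), (140.34304809570312, 140.2488555908203), 13.13005256652832), np.float64(85.91283246568479))
```

View pics/t14.png

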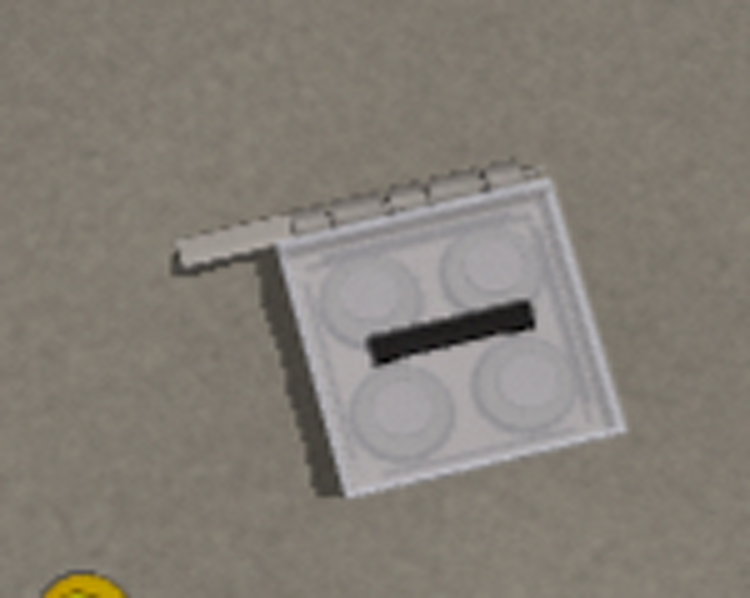

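View pics/s14.png

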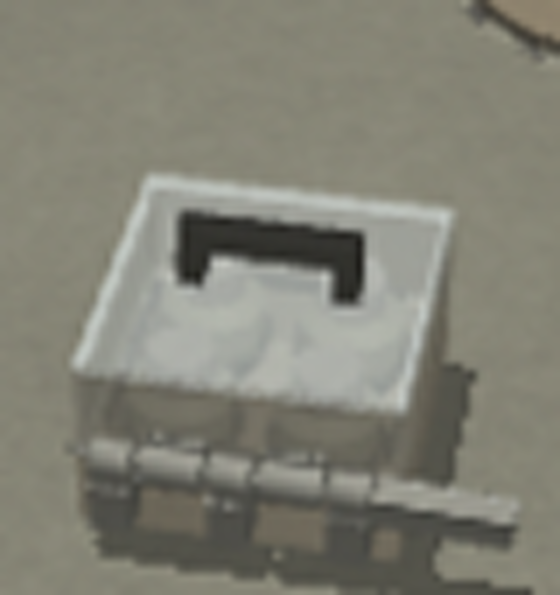

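The block is flush with the end knuckle (far end 120 mm along the hinge axis, as it should be) and the tip shows past the other end. Lid is home. Handing in.

```bash
python3 -c "
from plant import bot
print(bot.close_job())"
```

```text
the job is handed in; nothing more can be done
None
```

The job is done and handed in at about 35 s of the 208 s allowed. No verdict came back.

- **Pots:** all four white pots sit upright in the rests. The last depth check put them within about 1.2 mm sideways, with caps at 73 mm as expected. The yellow look-alike and the bystanders were not touched on purpose. I did not measure the bystanders again at the end.
- **Lid:** it is home on the rim with its knuckles between the case's. The final check put it within about 0.3 mm sideways and 0.15° of the case, with its top at 85.7–85.9 mm against 86 expected.
- **Pin:** it went in from the case's +y end until the block met the end knuckle, with about 6 N of contact. The far end of the block measured 120 mm from the hinge middle, as it should, and the tip shows beyond the other end.
- **Pin sag:** after release the block dropped about 3–4 mm and the pin tilted about 0.035 rad, because the bore is wider than the shank. I work that out to about −1 mm at the middle of the hinge, inside the 5 mm and 0.1 rad limits, but I did not measure it there directly.
- **Disagreement:** the two cameras differed by a few millimetres on the block's surface points. They see different faces of it, and I relied on the top camera.

The arm was clear of everything at hand-in.

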